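# Pack the biscuits and jam away in the counter drawer

### The job

Closing time: snap the lid down firmly on the open biscuit tub, then put the closed tub and every jam jar standing round it (the counter left of the low wooden unit; not the jars behind the unit) into the unit's drawer, all standing upright on the drawer's floor, and push the drawer fully shut. Lid the tub before it goes into the drawer, and leave everything else on the counter where it is.

Things in the scene. Friction and masses are not known exactly. Their poses are not given: they have to be found in the camera images.
- drawer (a joint): the drawer's slide, m: 0 is fully shut, 0.16 is pulled right out towards the robot (along the unit's -x). It starts between 0 and 0.03, slides against about 1.5 N of friction and stays where it is left.
- unit_front (a point): middle of the upper front edge of the fixed low wooden unit, 98 mm above the counter; x points straight back into the unit (the drawer opens along -x), y to its left, z up. The unit is 404 mm wide, 180 mm deep. Tongs lie on its top (21 mm high, over 90 mm behind the edge). Place and yaw (-0.12 to 0.04 rad) vary.
- handle (a point): middle of the drawer's handle, a level steel bar 10 mm thick, 140 mm long along the unit's y, 72 mm above the counter, 40 mm out from the drawer front, a post at each end; can be pinched from above, fingers closing along the unit's x. Axes as unit_front. Moves with the drawer.
- drawer_floor (a point): centre of the drawer's inner floor, 14 mm above the counter, moves with it; axes as unit_front. Inside 162 mm (x) by 372 mm (y); side and back walls 42 mm high above the floor, the 12 mm thick front 78 mm. Fully out, the inside from x = -81 to +79 mm is open from above; what lies behind the unit's front edge is roofed 74 mm above the drawer floor.
- tub_mid (a point): white open food tub of biscuits: 100 mm long (x), 60 wide (y), 45 tall, about 0.16 kg; this point is its centre, 22.5 mm above its base; x along its length, z up. A rounded spring catch sticks out 4.5 mm from each short end, 9 mm below the rim, 20 mm wide. Its plain long sides can be gripped (60 mm), with or without the lid on.
- tub_rim (a point): centre of the tub's mouth, level with the rim, 45 mm above the base; axes as tub_mid.
- lid_under (a point): grey lid, 115 mm long (x), 58 wide (y), a 4 mm plate; this point is the centre of the plate's underside, which lies on the tub's rim when snapped on, length along length, either way round. End flaps hang 17.6 mm below it with beads that click over the tub's catches; it starts upright, standing on them. Aim within 2 mm; unpressed it stays 10 mm too high, about 10 N down in the middle snaps it.
- lid_grip (a point): centre of the lid's grip ridge, 13 mm above lid_under: a bar 54 mm long (lid x), 14 mm thick (lid y), standing 18 mm above the top of the plate (22 mm above lid_under). Tub with lid on is 67 mm tall.
- jar0_mid (a point): small preserve jar with a screw lid, 59 mm across, 66 mm tall, about 0.2 kg; this point is the centre of the jar, 33 mm above its base, z up along its axis. May be absent (2 to 4 jars stand on the counter).
- jar1_mid (a point): small preserve jar with a screw lid, 59 mm across, 66 mm tall, about 0.2 kg; this point is the centre of the jar, 33 mm above its base, z up along its axis. May be absent (2 to 4 jars stand on the counter).
- jar2_mid (a point): small preserve jar with a screw lid, 59 mm across, 66 mm tall, about 0.2 kg; this point is the centre of the jar, 33 mm above its base, z up along its axis. May be absent (2 to 4 jars stand on the counter).
- jar3_mid (a point): small preserve jar with a screw lid, 59 mm across, 66 mm tall, about 0.2 kg; this point is the centre of the jar, 33 mm above its base, z up along its axis. May be absent (2 to 4 jars stand on the counter).
- scraper: dough scraper, 107x135x21 mm, lying at the back; origin under its centre; loose, not part of the job, leave it alone
- brush: pastry brush, 36x197x16 mm, lying behind the jars; origin under its centre; loose, not part of the job, leave it alone
- card_a: price card on a wooden foot, 36x75x65 mm, at the left; origin under its centre; loose, not part of the job, leave it alone
- card_b: price card on a wooden foot, 36x75x65 mm, at the left front; origin under its centre; loose, not part of the job, leave it alone
- jar0: the same jar, origin under its base
- jar1: the same jar, origin under its base
- jar2: the same jar, origin under its base
- jar3: the same jar, origin under its base
- tub: the tub, origin under the centre of its base

How it is judged:
On the way, in this order (a step that is already met when the one before it is completed fails the run):
1. the lid is snapped fully home on the tub, before the tub goes into the drawer (distance between lid_under and tub_rim below 0.0045 m and angle between the x axis of lid_under and the x axis of tub_rim, either way round below 0.12 rad and angle between the z axis of lid_under and the z axis of tub_rim, either way round below 0.05 rad and not ((x of tub_mid in the frame of drawer_floor between -0.055 and 0.055 m and y of tub_mid in the frame of drawer_floor between -0.165 and 0.165 m and z of tub_mid in the frame of drawer_floor between 0.015 and 0.03 m and angle between tub_mid's own z axis and vertical below 0.15 rad))), for 0.3 s.
2. the lidded tub and every jar stand upright in the drawer (distance between lid_under and tub_rim below 0.0045 m and angle between the x axis of lid_under and the x axis of tub_rim, either way round below 0.12 rad and angle between the z axis of lid_under and the z axis of tub_rim, either way round below 0.05 rad and x of tub_mid in the frame of drawer_floor between -0.055 and 0.055 m and y of tub_mid in the frame of drawer_floor between -0.165 and 0.165 m and z of tub_mid in the frame of drawer_floor between 0.015 and 0.03 m and angle between each of tub_mid, jar0_mid, jar1_mid, jar2_mid, jar3_mid's own z axis and vertical below 0.15 rad and x of jar0_mid in the frame of drawer_floor between -0.058 and 0.058 m and y of jar0_mid in the frame of drawer_floor between -0.165 and 0.165 m and z of jar0_mid in the frame of drawer_floor between 0.025 and 0.042 m and x of jar1_mid in the frame of drawer_floor between -0.058 and 0.058 m and y of jar1_mid in the frame of drawer_floor between -0.165 and 0.165 m and z of jar1_mid in the frame of drawer_floor between 0.025 and 0.042 m and x of jar2_mid in the frame of drawer_floor between -0.058 and 0.058 m and y of jar2_mid in the frame of drawer_floor between -0.165 and 0.165 m and z of jar2_mid in the frame of drawer_floor between 0.025 and 0.042 m and x of jar3_mid in the frame of drawer_floor between -0.058 and 0.058 m and y of jar3_mid in the frame of drawer_floor between -0.165 and 0.165 m and z of jar3_mid in the frame of drawer_floor between 0.025 and 0.042 m), for 0.2 s.
3. the drawer is pushed fully shut (value of joint drawer below 0.008 m), for 0.2 s.
At the end, for the whole second after the job is handed in: The lid is snapped home on the tub (its underside within 4.5 mm of the rim, square), the tub and every jar that is present stand upright (within 0.15 rad) on the floor of the drawer and are at rest, and the drawer is shut to within 8 mm (all of step 2 and value of joint drawer below 0.008 m and velocity of joint drawer below 0.01 m/s and linear speed of each of tub, jar0, jar1, jar2, jar3 below 0.02 m/s); the robot touches nothing.
It fails at once if a bystander (scraper, brush, price cards) is pushed more than 4 cm from its place (distance of any of scraper, brush, card_a, card_b from where it was at the start of the episode above 0.04 m).
Of jar0, jar1, jar2, jar3 only 2 to 4 are there at a start; the rules pass over those that are not, and their reading is None.
At some moment in a run one of jar0, jar1, jar2, jar3 may be knocked a few centimetres aside while the robot is not near it.
It also fails if it takes over 210 s, if anything falls off the work surface, if the arm or the gripper's body presses on something with over 40 N, if the wrist force passes 120 N, or if a joint passes its speed limit or range.

### The arm

A 6-joint arm with a two-finger parallel gripper is mounted at the origin on a cart in front of the work surface, level with it; the furniture and walls round the work are solid. World frame = base frame: x ahead of the robot, y to its left, z up, the work surface at z = 0. Lengths are in m, angles in rad, forces in N, time in s.
With the tool pointing down it reaches from about 0.375 to 0.9 m from the base axis. Payload 3.1 kg.
Tool frame: the origin (TCP) lies on the centre line of the jaws, within the pads' length; the fingertips stand ahead of it and the grasp point (between the pads) lies 3 mm ahead of it (robot.tip_reach is the z of the fingertips in the tool frame, in m); z points along the fingers, y is the line along which they close (so a half turn about z gives the same grasp; the last joint's range is limited). The gripper opens to 87 mm and grips with 3 to 60 N. Pads are 19 mm wide; open, the fingers measure 117 mm over their backs; the gripper's body (75 mm by 190 mm) begins 51 mm behind the grasp point.
Start: joints at [1.117, 0.527, 1.433, -0, 1.181, -0.178], TCP at [0.17, 0.602, 0.245] pointing down, gripper open.
Joint ranges: [-3.08, 3.08], [-0.75, 2.2], [0.22, 2.44], [-1.43, 4.57], [0, 2.65], [-2.85, 2.85]. Speed limits (rad/s): [2.79, 2.79, 3.14, 3.14, 3.14, 3.14].

### API

Orientations are given as a unit quaternion [x, y, z, w].
In Python, from rig import sensors, eyes, ticket, robot gives the robot as it stands.
- The arm moves only by the tool drive_tool, never from a script. Its argument "deltas" is a list that holds one entry, the list of rows, each a list of 6 numbers: the shift along the tool's x, y, z in mm, then the turn, a rotation vector about the tool's x, y, z in rad. A call has 1 to 8 rows; each row shifts and turns the commanded pose from where the row before left it, along the tool's axes as they then stand; what a row does not reach is not made up. A row lasts 1/12 s, in which the tool goes at most 41.7 mm and 7.16 degrees, less where a joint would pass 70% of its speed; a pose out of reach is approached as far as the arm can. A call is refused whole if a number of a shift passes 41.7 or a number of a turn 0.125, either way. A call with a gripper value outside its range is refused whole. "gripper" is the opening in per cent of the stroke, from 0 (shut) to 100 (fully open), set as the call begins (left out, the last holds). The fingers move at their own pace and stop on an object; "squeeze" is the grip in N (left out, the last holds). Time passes only in rows, so rows that do not move let the fingers close. It gives the time, the measured TCP pose, the force, the opening and the grip force at its end, in the units of the state.
- sensors.get_obs(): the state, without advancing time (a new reading comes with each control period).
- eyes.camera(name): name is "side" or "top"; returns a dict with "img" (480x640x3 uint8, red, green, blue), "fov_y" (degrees; the focal length in pixels is half the picture's height over the tangent of half this angle, whatever the lens; pixels are square), "cx", "cy" (the principal point, pixels), "xyz" and "attitude" of the camera in the world. Camera axes: x right, y up, looking along -z (the intrinsics and any distortion apply to the point x, -y, -z); pixel columns grow to the right and rows downward; lengths in m; the calibration is good to about 2 mm. A picture is of the moment at which its call begins. There is no depth.
- ticket.hand_in(): hands the job in; it is judged then, once.
The state is a dict: "time": time; "q": joint angles; "joint_velocities": joint speeds; "joint_torque": joint torques, N m; "position": TCP position; "tool_rot": TCP orientation; "ft_force": force on the tool from outside, world axes, zero at the start; "moment": the same for the moment, N m; "grip_width": finger opening in m; "grip_force": force on a finger pad.
Only numpy, scipy, OpenCV 4.12 (cv2) and the standard library are available. Lean on these libraries where they do the work, as an engineer would, in place of code of your own. Each camera call takes 0.05 s, during which the arm holds its last target. There are 200 camera calls.

## Working session

There is one attempt and no reset: what is moved stays moved. The work goes in short steps, Python scripts to look and compute and a tool call to move; the robot and the scene stay as the last step left them, time stands still between calls to the robot, and variables do not carry over. Pictures are saved under pics/ and viewed, at most 16 in all, crops included, and the job is handed in when it is done.

Besides the shell and the picture viewer there is one more tool, called after "Call:" by a JSON object that holds its "method" and its "body". drive_tool: Moves the arm, as the interface text tells. Its arguments: {"type":"object","properties":{"deltas":{"type":"array"},"gripper":{"type":"number"},"squeeze":{"type":"number"}},"required":["deltas"]}

```bash
ls; mkdir -p pics; python3 - <<'E'
from rig import sensors, eyes, ticket, robot
import cv2,json,numpy as np
o=sensors.get_obs();print(o['time'],o['position'],o['tool_rot'],robot.tip_reach)
for n in('top','side'):
    c=eyes.camera(n);cv2.imwrite(f'pics/{n}0.png',c['img'][:,:,::-1]);print({k:v for k,v in c.items() if k!='img'})
E
```

```text
pics
0.0 [0.16926658 0.60092212 0.24356899] [ 1.36956656e-01  9.90576438e-01 -1.04375193e-03 -3.23388217e-04] 0.022
{'fov_y': 55.49859970666357, 'cx': 323.94494205974127, 'cy': 235.63885921212798, 'xyz': array([0.37133649, 0.12023436, 1.12499392]), 'attitude': array([ 0.07192484, -0.04322238, -0.70376847,  0.70545629])}
{'fov_y': 53.37111229993615, 'cx': 319.9439211409673, 'cy': 238.31674911532835, 'xyz': array([1.58276483, 0.60686062, 0.94374978]), 'attitude': array([0.24125811, 0.37527582, 0.74832564, 0.49088829])}
```

View pics/top0.png

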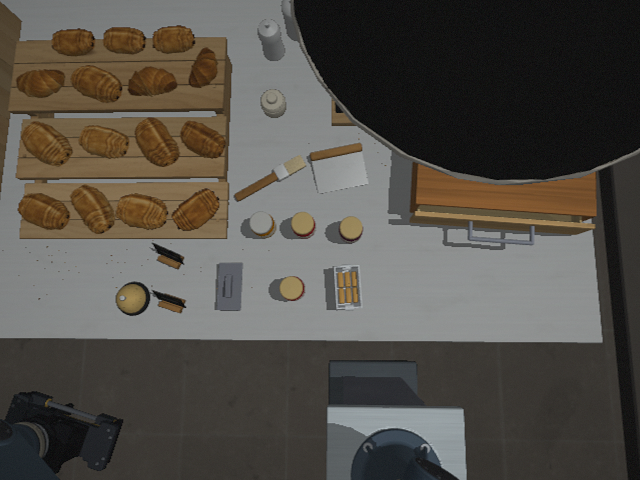

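View pics/side0.png

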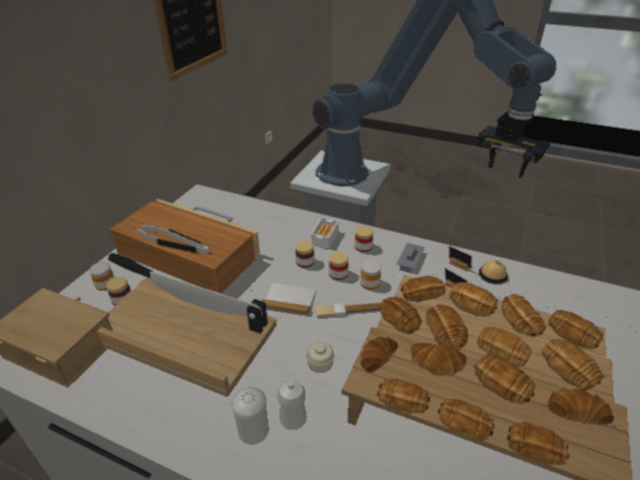

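The top view shows four jars (262,224), (303,224), (351,228) and (291,288), the tub at (347,287), the lid at (229,287), and the handle around (502,236). The side view confirms the four jars and shows two more behind the unit.

```bash
cat > h.py <<'E'
import numpy as np,cv2
from scipy.spatial.transform import Rotation as R
def cal(c):
    f=240/np.tan(np.radians(c['fov_y'])/2); return f,R.from_quat(c['attitude']).as_matrix()
def ray(c,u,v,z):
    f,A=cal(c); d=A@np.array([(u-c['cx'])/f,-(v-c['cy'])/f,-1]); p=np.array(c['xyz']); return p+d*(z-p[2])/d[2]
def proj(c,P):
    f,A=cal(c); q=A.T@(np.array(P)-c['xyz']); return np.array([c['cx']-f*q[0]/q[2],c['cy']+f*q[1]/q[2]])
def blobs(m,amin,amax):
    cs,_=cv2.findContours(m.astype(np.uint8),cv2.RETR_EXTERNAL,cv2.CHAIN_APPROX_NONE)
    return [k for k in cs if amin<cv2.contourArea(k)<amax]
def pose(o): return o['time'],np.round(o['position'],4),np.round(R.from_quat(o['tool_rot']).as_matrix()[:,1],3)
E
python3 - <<'E'
from h import *
from rig import eyes
c=eyes.camera('top');im=c['img'];np.set_printoptions(precision=4,suppress=True)
for n,k in (('robot000',(0,0,0)),('fc',(.5,.25,0))): print(n,proj(c,k))
cv2.imwrite('pics/crop1.png',cv2.resize(im[195:315,205:375,::-1],None,fx=4.7,fy=4.7,interpolation=cv2.INTER_CUBIC))
cv2.imwrite('pics/crop2.png',cv2.resize(im[150:260,400:610,::-1],None,fx=3.8,fy=3.8,interpolation=cv2.INTER_CUBIC))
hsv=cv2.cvtColor(im,cv2.COLOR_RGB2HSV)
for (u,v) in [(262,221),(303,222),(351,227),(291,287),(229,275),(229,287),(345,267),(337,287),(500,240),(150,300),(300,320),(480,205),(450,217)]: print((u,v),hsv[v,u],im[v,u])
E
```

```text
robot000 [395.3018 475.4787]
fc [290.3365 258.0474]
(262, 221) [ 40   5 143] [142 143 140]
(303, 222) [ 22 105 150] [150 133  88]
(351, 227) [ 21 103 153] [153 135  91]
(291, 287) [ 21 103 154] [154 136  92]
(229, 275) [113  20 102] [ 94  96 102]
(229, 287) [113  22 103] [ 94  96 103]
(345, 267) [108   9 138] [133 135 138]
(337, 287) [103  16 113] [106 110 113]
(500, 240) [111  27 131] [117 121 131]
(150, 300) [105   4 116] [114 115 116]
(300, 320) [ 90   2 144] [143 144 144]
(480, 205) [ 15 162 132] [132  89  48]
(450, 217) [ 18 113 156] [156 128  87]
```

View pics/crop1.png

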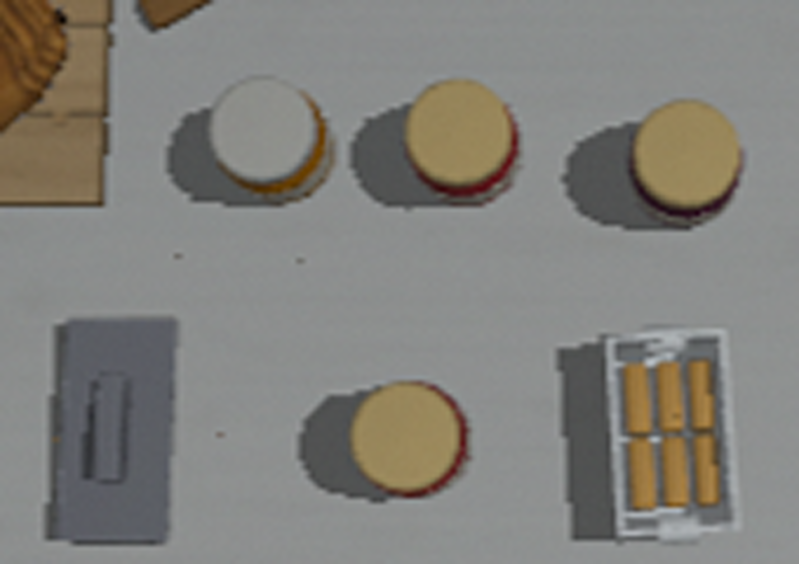

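View pics/crop2.png

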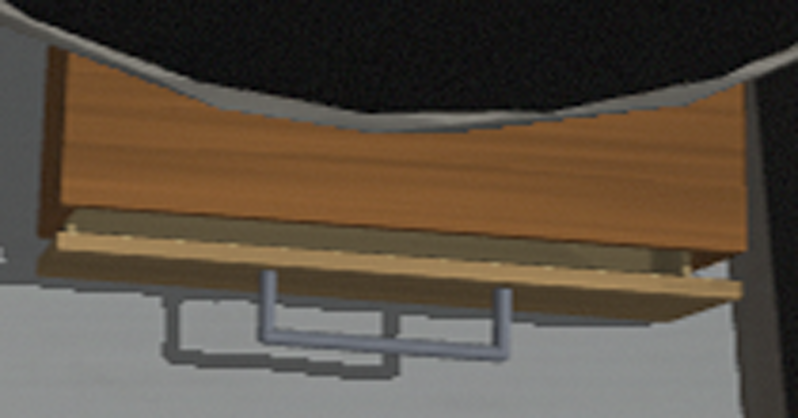

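The crops show the jar lids, the lid's grip (110,427), the tub rim (672,432), the handle from (265,337) to (507,353), and the drawer slightly open.

```bash
python3 - <<'E'
from h import *
from rig import eyes
np.set_printoptions(precision=4,suppress=True)
c=eyes.camera('top');s=eyes.camera('side')
A=lambda u,v,z:ray(c,205+(u+.5)/4.7-.5,195+(v+.5)/4.7-.5,z)
B=lambda u,v,z:ray(c,400+(u+.5)/3.8-.5,150+(v+.5)/3.8-.5,z)
for n,u,v in(('A',262,130),('B',460,133),('C',687,153),('D',407,436)): print(n,A(u,v,.066),proj(s,A(u,v,.066)))
for n,pts,z in(('plate',[(63,320),(178,318),(168,542),(50,543)],.0216),('grip',[(98,372),(128,373),(122,482),(92,482)],.0396),('rim',[(605,335),(727,328),(738,528),(618,538)],.045)):
    P=np.array([A(u,v,z) for u,v in pts]); m=P.mean(0); d=P[0]+P[1]-P[2]-P[3]; print(n,m,'yaw',np.arctan2(d[1],d[0]),'len',np.linalg.norm(d)/2,'wid',np.linalg.norm(P[0]-P[1]),proj(s,m))
for n,a,b,z in(('handle',(265,337),(507,353),.076),('front',(58,238),(740,290),.092),('unit',(62,203),(746,250),.098)):
    p,q=B(*a,z),B(*b,z); d=p-q; print(n,(p+q)/2,'yaw',np.arctan2(-d[0],d[1]),np.linalg.norm(d),proj(s,p),proj(s,q))
im=s['img']; cv2.imwrite('pics/side1.png',cv2.resize(im[195:305,185:445,::-1],None,fx=3,fy=3,interpolation=cv2.INTER_CUBIC))
E
```

```text
A [0.578  0.3155 0.066 ] [370.3831 264.9966]
B [0.5762 0.215  0.066 ] [337.7619 255.8454]
C [0.5658 0.1007 0.066 ] [303.7808 244.385 ]
D [0.4241 0.2392 0.066 ] [363.151  229.5333]
plate [0.429  0.3959 0.0216] yaw -0.012386388689041223 len 0.11501159260181512 wid 0.06047139846243804 [410.1987 253.8633]
grip [0.4294 0.3938 0.0396] yaw -0.015375231157287611 len 0.055463102557651155 wid 0.01549355760270513 [410.1421 249.1862]
rim [0.4279 0.1084 0.045 ] yaw 0.05704752496538042 len 0.1005435338921683 wid 0.06159770609656531 [324.2762 226.1114]
handle [ 0.5325 -0.243   0.076 ] yaw -0.0685522133015329 0.1435982903217872 [231.014  216.6471] [195.8372 205.5834]
front [ 0.5792 -0.246   0.092 ] yaw -0.08155855686623338 0.40140387683769996 [255.4776 231.4639] [156.18   198.4702]
unit [ 0.6008 -0.2482  0.098 ] yaw -0.0749136212441702 0.4014953014640134 [251.3262 233.3702] [150.7169 200.1985]
```

View pics/side1.png

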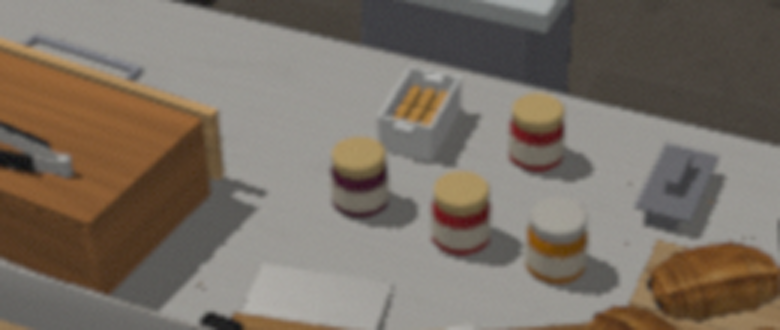

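Call:
{"method": "drive_tool", "body": {"deltas": [[[0,0,0,0,0,-0.087],[0,0,0,0,0,-0.087],[0,0,0,0,0,-0.087],[-26.3,-20.3,9.4,0,0,0],[-26.3,-20.3,9.4,0,0,0],[-26.3,-20.3,9.4,0,0,0],[-26.3,-20.3,9.4,0,0,0],[-26.3,-20.3,9.4,0,0,0]]], "gripper": 55, "squeeze": 50}}

```text
time: 0.92
position: [0.3005, 0.4973, 0.1972]
tool_rot: [0.007, 1.0, 0.0, 0.0]
ft_force: [0.2, -0.6, -0.5]
grip_width: 0.0493
grip_force: 0.0
```

Call:
{"method": "drive_tool", "body": {"deltas": [[[-26.3,-20.3,9.4,0,0,0],[-26.3,-20.3,9.4,0,0,0],[-26.3,-20.3,9.4,0,0,0],[-26.3,-20.3,9.4,0,0,0],[-26.3,-20.3,9.4,0,0,0],[0,0,0,0,0,0],[0,0,0,0,0,0]]]}}

```text
time: 1.5
position: [0.4309, 0.3936, 0.1498]
tool_rot: [0.009, 1.0, -0.0, -0.001]
ft_force: [0.1, -0.3, -0.2]
grip_width: 0.0476
grip_force: 0.0
```

```bash
python3 - <<'E'
from h import *
from rig import eyes,sensors
print(*pose(sensors.get_obs()))
c=eyes.camera('top'); im=c['img']
cv2.imwrite('pics/t2.png',cv2.resize(im[180:340,110:370,::-1],None,fx=3,fy=3,interpolation=cv2.INTER_CUBIC))
E
```

```text
1.5 [0.4309 0.3936 0.1498] [ 0.018  1.    -0.001]
```

Call:
{"method": "drive_tool", "body": {"deltas": [[[1.5,0,25,0,0,0],[0,0,25,0,0,0],[0,0,25,0,0,0],[0,0,15,0,0,0],[0,0,9,0,0,0],[0,0,4.5,0,0,0],[0,0,0,0,0,0],[0,0,0,0,0,0]]]}}

```text
time: 2.22
position: [0.4283, 0.3957, 0.0478]
tool_rot: [0.006, 1.0, 0.0, 0.001]
ft_force: [0.4, 0.4, -0.2]
grip_width: 0.0478
grip_force: 0.0
```

Call:
{"method": "drive_tool", "body": {"deltas": [[[0,0,0,0,0,0],[0,0,0,0,0,0],[0,0,0,0,0,0],[0,0,0,0,0,0],[0,0,0,0,0,0],[0,0,0,0,0,0]]], "gripper": 0}}

```text
time: 2.72
position: [0.4284, 0.395, 0.0473]
tool_rot: [0.007, 1.0, 0.0, 0.0]
ft_force: [-0.6, 0.8, 0.4]
grip_width: 0.0158
grip_force: 0.4
```

Call:
{"method": "drive_tool", "body": {"deltas": [[[0,0,0,0,0,0],[0,0,0,0,0,0],[0,0,-10,0,0,0],[0,0,-25,0,0,-0.035],[0,0,-25,0,0,-0.035],[0,0,-25,0,0,0],[0,0,-20,0,0,0],[0,0,0,0,0,0]]]}}

```text
time: 3.38
position: [0.4305, 0.3965, 0.1568]
tool_rot: [-0.028, 1.0, 0.002, 0.004]
ft_force: [0.8, -0.3, -0.3]
grip_width: 0.0137
grip_force: 50.0
```

Call:
{"method": "drive_tool", "body": {"deltas": [[[0,-30,0,0,0,0],[0,-35,0,0,0,0],[0,-35,0,0,0,0],[0,-35,0,0,0,0],[0,-35,0,0,0,0],[0,0,0,0,0,0],[0,0,0,0,0,0]]]}}

```text
time: 3.97
position: [0.4375, 0.2236, 0.1517]
tool_rot: [-0.026, 1.0, -0.0, -0.001]
ft_force: [0.0, -0.6, -1.3]
grip_width: 0.0137
grip_force: 50.0
```

```bash
python3 - <<'E'
from h import *
from rig import eyes,sensors
print(*pose(sensors.get_obs()))
for n in('top','side'):
    c=eyes.camera(n); p=sensors.get_obs()['position']; u,v=proj(c,p).astype(int); print(n,u,v)
    im=c['img']; x0,y0=max(u-100,0),max(v-75,0)
    cv2.imwrite(f'pics/l_{n}.png',im); 
    globals()[n]=cv2.resize(im[y0:y0+150,x0:x0+200,::-1],(400,300),interpolation=cv2.INTER_CUBIC); print(x0,y0)
cv2.imwrite('pics/l2.png',np.hstack([top,side]))
E
```

```text
3.9667 [0.4375 0.2236 0.1517] [-0.052  0.999 -0.   ]
top 293 278
193 203
side 358 207
258 132
```

View pics/l2.png

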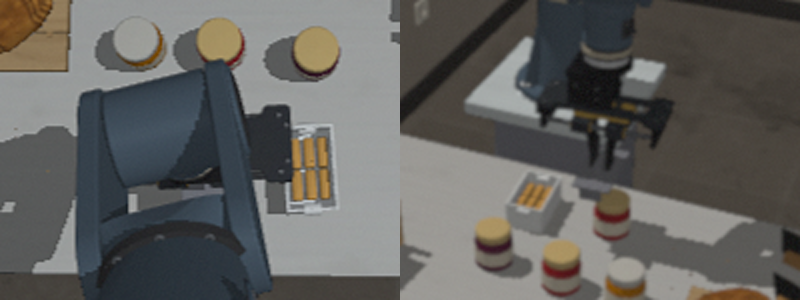

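The lid is held (width 13.7 mm, 50 N). The arm hides it in the top view, and it is just visible below the fingers in the side view. I'll zoom the side view once I'm near the tub.

```bash
python3 - <<'E'
from h import *
from rig import eyes
im=cv2.imread('pics/l_side.png')[:,:,::-1]
cv2.imwrite('pics/l3.png',cv2.resize(im[170:250,300:420],None,fx=6.6,fy=6.6,interpolation=cv2.INTER_CUBIC)[:,:,::-1])
c=eyes.camera('side')
# predicted lid corners with nominal grip
yaw=.052
for ox in(0,):
  for a,b in((.0575,.029),(.0575,-.029),(-.0575,-.029),(-.0575,.029)):
    P=[.4375+ox+a*np.cos(yaw)-b*np.sin(yaw),.2236+a*np.sin(yaw)+b*np.cos(yaw),.1517-.0473+.0216]
    u=proj(c,P); print(((u-[300,170])*6.6).round(0))
E
```

```text
[406. 376.]
[282. 351.]
[359. 220.]
[476. 243.]
```

View pics/l3.png

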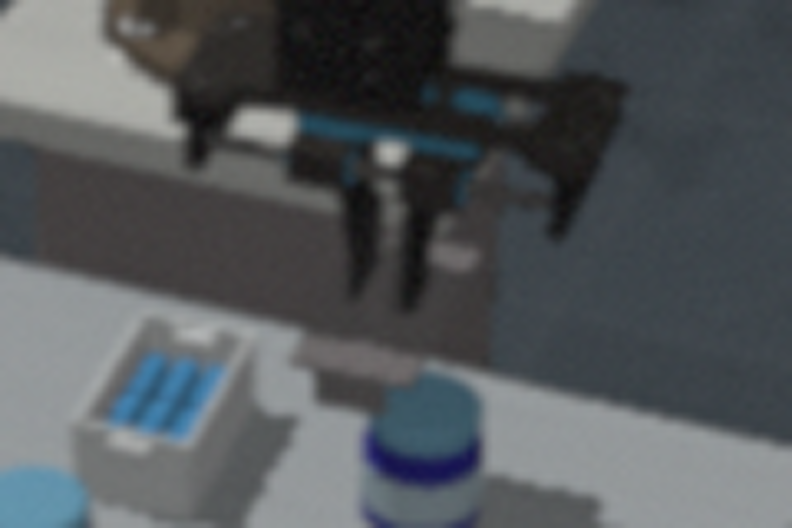

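The lid hangs under the fingers, with its near end at about (360,355), but it blends into the floor behind it. I'll move it over the tub, where the background is white.

Call:
{"method": "drive_tool", "body": {"deltas": [[[5.6,-28,0,0,0,0],[5,-30,0,0,0,-0.005],[4,-28,0,0,0,0],[2,-28,10,0,0,0],[0,0,20,0,0,0],[0,0,17,0,0,0],[0,0,0,0,0,0],[0,0,0,0,0,0]]]}}

```text
time: 4.78
position: [0.4275, 0.1114, 0.1045]
tool_rot: [-0.031, 1.0, 0.0, -0.001]
ft_force: [0.3, 0.9, -0.9]
grip_width: 0.0136
grip_force: 50.0
```

```bash
python3 - <<'E'
from h import *
from rig import eyes,sensors
o=sensors.get_obs();print(*pose(o), R.from_quat(o['tool_rot']).as_matrix()[:,2].round(4))
c=eyes.camera('side'); im=c['img'];t=eyes.camera('top')['img']
p=proj(c,[.43,.108,.08]).astype(int); x0,y0=p[0]-33,p[1]-35;print(x0,y0)
a=cv2.resize(im[y0:y0+60,x0:x0+64,::-1],None,fx=8,fy=8,interpolation=cv2.INTER_CUBIC)
q=proj(eyes.camera('top'),[.43,.108,.06]).astype(int);print(q)
b=cv2.resize(t[q[1]-80:q[1]+80,q[0]-45:q[0]+45,::-1],(270,480),interpolation=cv2.INTER_CUBIC)
a=cv2.convertScaleAbs(a,alpha=1.5);cv2.imwrite('pics/l4.png',np.hstack([a,b]))
E
```

```text
4.7833 [0.4275 0.1114 0.1045] [-0.063  0.998  0.   ] [-2.e-03  1.e-04 -1.e+00]
290 182
[347 285]
```

View pics/l4.png

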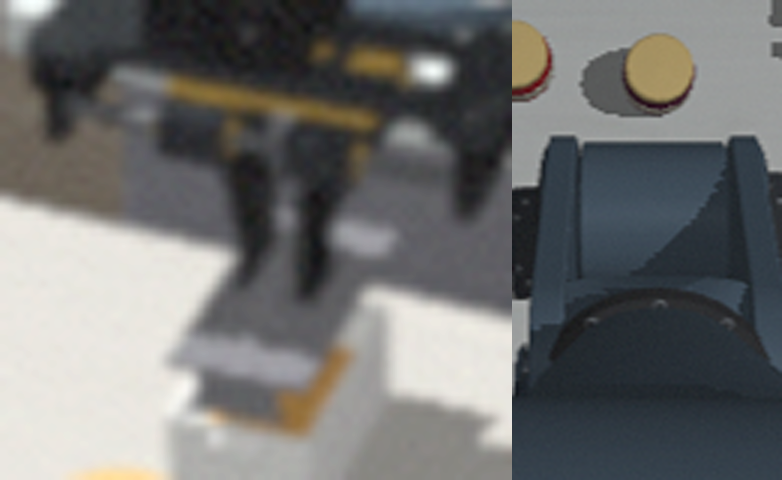

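The side view shows the lid level above the tub. The plate's near end runs from about (172,360) to (315,385), and the tub's near rim from (170,412) to (305,437).

```bash
python3 - <<'E'
from h import *
from rig import eyes,sensors
np.set_printoptions(precision=1,suppress=True)
c=eyes.camera('side')
def corners(x,y,z,yaw,L,W):
  return [[x+a*L/2*np.cos(yaw)-b*W/2*np.sin(yaw),y+a*L/2*np.sin(yaw)+b*W/2*np.cos(yaw),z] for a,b in((1,-1),(1,1),(-1,1),(-1,-1))]
S=lambda P:((proj(c,P)-[290,182]+.5)*8-.5)
print('lid top/under',[S(P) for P in corners(.4275,.1114,.1045-.0473+.0216,.063,.115,.058)],[S(P) for P in corners(.4275,.1114,.1045-.0473+.0176,.063,.115,.058)])
print('rim',[S(P) for P in corners(.4279,.1084,.045,.057,.1,.06)])
p0=S([.43,.11,.045]);print('px per 10mm x,y,z',S([.44,.11,.045])-p0,S([.43,.12,.045])-p0,S([.43,.11,.055])-p0)
E
```

```text
lid top/under [array([165.3, 353.4]), array([305.7, 382.6]), array([398.9, 226.7]), array([265.2, 200.7])] [array([165.5, 361.8]), array([305.6, 391. ]), array([398.7, 234.8]), array([265.3, 208.9])]
rim [array([163.5, 410.4]), array([305.9, 441.1]), array([387.5, 304.4]), array([251. , 276.5])]
px per 10mm x,y,z [-9.8 13.3] [22.8  5.7] [ -0.  -20.2]
```

```bash
python3 - <<'E'
from h import *
from rig import eyes
im=eyes.camera('side')['img']
g=im.astype(int)
for v in range(222,242): print(v,' '.join('%3d'%x for x in g[v,306:340].mean(1)))
E
```

```text
222 154 153 153 152 153 152 146 123  91  69  64  64  64  65  65  64  66  66  62  63  62  64  63  63  64  66  80 100 112 114 113 113 127 146
223 154 153 153 153 153 151 136 116  95  81  80  79  74  73  81  79  73  66  64  63  63  63  64  65  65  71  92 107 115 114 111 110 126 145
224 154 153 153 153 151 142 125 111 104 102 101 100  95  94 100 100  93  81  70  66  66  64  64  63  67  80  97 109 113 112 109 109 128 145
225 154 152 155 153 148 132 115 106 106 107 107 107 103 106 107 106 105  98  92  82  80  78  74  68  70  81  90  98 107 107 106 108 127 146
226 153 153 152 151 139 120 105 102 104 107 107 105 106 106 106 108 108 107 103 102 102 100  92  78  76  78  78  87 100 107 104 109 128 144
227 153 153 153 151 138 120 108 104 100  98 100  99 102 105 106 106 108 106 105 108 108 107 101  85  76  74  80  92 105 104 103 108 126 144
228 154 154 151 152 151 146 138 122  99  78  79  82  88  96  99 100 100 104 105 107 107 107  96  81  73  75  85  99 104 104 105 106 127 146
229 153 152 153 152 153 153 153 143 112  76  65  67  71  75  77  79  81  87  95  98 100  98  89  74  74  79  93 103 103 
[... 999 characters left out ...]

237 153 151 152 151 142 128 117 115 116 118 132 130 123 120 120 119 117 113 114 112 111 110 107 108 104 104 102 102 100  94  88  88  90  88
238 153 153 154 150 142 127 117 115 114 116 118 118 118 117 117 118 114 114 116 116 115 115 113 107 104 104 105 103  96  92  89  88  89  89
239 153 153 153 152 146 131 118 115 114 115 113 113 112 112 114 114 113 113 115 116 115 114 112 107 105 103 103 100  94  89  89  89  88  89
240 150 148 151 151 145 130 118 114 115 115 114 114 114 114 113 112 112 113 116 116 115 116 111 106 104 103 102  97  90  88  89  89  89  89
241 141 141 145 146 144 130 118 115 115 115 116 114 115 115 116 114 114 117 115 116 115 115 110 106 104 102 100  94  91  88  90  89  89  88
```

Call:
{"method": "drive_tool", "body": {"deltas": [[[0,-2.2,8,0,0,0.006],[0,0,6,0,0,0],[0,0,3,0,0,0],[0,0,0,0,0,0],[0,0,0,0,0,0]]], "squeeze": 60}}

```text
time: 5.45
position: [0.4272, 0.1082, 0.0877]
tool_rot: [-0.028, 1.0, 0.0, -0.001]
ft_force: [-2.1, -0.4, -0.1]
grip_width: 0.0135
grip_force: 60.0
```

Call:
{"method": "drive_tool", "body": {"deltas": [[[0,0,2,0,0,0],[0,0,1,0,0,0],[0,0,1,0,0,0],[0,0,0,0,0,0]]]}}

```text
time: 5.78
position: [0.4275, 0.1082, 0.0846]
tool_rot: [-0.028, 1.0, -0.0, -0.0]
ft_force: [-2.2, -0.3, 6.2]
grip_width: 0.0131
grip_force: 60.0
```

Call:
{"method": "drive_tool", "body": {"deltas": [[[1,0,0,0,0,0],[0,0,2,0,0,0],[0,0,2,0,0,0],[0,0,2,0,0,0],[0,0,2,0,0,0],[0,0,1,0,0,0],[0,0,0,0,0,0]]]}}

```text
time: 6.37
position: [0.4274, 0.1082, 0.0747]
tool_rot: [-0.028, 1.0, 0.0, 0.0]
ft_force: [0.1, 0.8, 0.1]
grip_width: 0.0132
grip_force: 60.0
```

Call:
{"method": "drive_tool", "body": {"deltas": [[[0,0,1,0,0,0],[0,0,1,0,0,0],[0,0,0,0,0,0],[0,0,0,0,0,0]]]}}

```text
time: 6.7
position: [0.4274, 0.1083, 0.0743]
tool_rot: [-0.028, 1.0, -0.0, 0.001]
ft_force: [-1.6, 0.7, 14.1]
grip_width: 0.0133
grip_force: 60.0
```

The lid snapped: the underside is at 45 mm and it stands firm under 14 N. Next I release, retreat and turn for the handle.

Call:
{"method": "drive_tool", "body": {"deltas": [[[0,0,-2,0,0,0],[0,0,0,0,0,0],[0,0,0,0,0,0],[0,0,-32,0,0,0],[0,0,-32,0,0,0.12],[0,0,-32,0,0,0.12],[0,0,0,0,0,0.12],[0,0,0,0,0,0.12]]], "gripper": 36}}

```text
time: 7.37
position: [0.4284, 0.1082, 0.1727]
tool_rot: [0.214, 0.977, 0.001, 0.002]
ft_force: [-0.1, 0.5, 0.0]
grip_width: 0.0316
grip_force: 0.0
```

Call:
{"method": "drive_tool", "body": {"deltas": [[[0,0,0,0,0,0.12],[0,0,0,0,0,0.12],[0,0,0,0,0,0.12],[0,0,0,0,0,0.12],[0,0,0,0,0,0.12],[0,0,0,0,0,0.12],[0,0,0,0,0,0.12],[0,0,0,0,0,0.12]]]}}

```text
time: 8.03
position: [0.4268, 0.1082, 0.1706]
tool_rot: [0.641, 0.768, -0.0, -0.0]
ft_force: [-0.1, 0.1, -0.4]
grip_width: 0.0313
grip_force: 0.0
```

Call:
{"method": "drive_tool", "body": {"deltas": [[[0,0,0,0,0,0.12],[0,0,0,0,0,0.12],[-36,0,0,0,0,0],[-36,0,0,0,0,0],[-36,0,0,0,0,0],[-36,0,0,0,0,0],[0,0,0,0,0,0],[0,0,0,0,0,0]]]}}

```text
time: 8.7
position: [0.4193, -0.0373, 0.1708]
tool_rot: [0.728, 0.686, 0.0, -0.0]
ft_force: [-0.9, -0.3, -0.0]
grip_width: 0.0315
grip_force: 0.0
```

```bash
python3 - <<'E'
from h import *
from rig import eyes,sensors
o=sensors.get_obs();print(*pose(o), o['q'].round(2) if hasattr(o['q'],'round') else o['q'])
E
```

```text
8.7 [ 0.4193 -0.0373  0.1708] [ 0.998 -0.059 -0.   ] [-0.36  0.39  2.    0.    0.75 -0.3 ]
```

Call:
{"method": "drive_tool", "body": {"deltas": [[[-32.8,21.3,0,0,0,0.015],[-32.8,21.3,0,0,0,0],[-32.8,21.3,0,0,0,0],[-32.8,21.3,0,0,0,0],[-32.8,21.3,0,0,0,0],[-32.8,21.3,0,0,0,0],[0,0,0,0,0,0],[0,0,0,0,0,0]]]}}

```text
time: 9.37
position: [0.5348, -0.2405, 0.1703]
tool_rot: [0.731, 0.682, 0.0, -0.0]
ft_force: [-1.1, 0.8, -0.6]
grip_width: 0.0313
grip_force: 0.0
```

```bash
python3 - <<'E'
from h import *
from rig import eyes,sensors
o=sensors.get_obs();print(*pose(o))
for n in('top','side'):
    c=eyes.camera(n); im=c['img']; u,v=proj(c,[.51,-.15,.08]).astype(int); print(n,u,v)
    x0,y0=min(max(u-100,0),440),max(v-100,0);print(x0,y0)
    globals()[n]=cv2.resize(im[y0:y0+200,x0:x0+200,::-1],(400,400),interpolation=cv2.INTER_CUBIC)
cv2.imwrite('pics/d1.png',np.hstack([top,side]))
E
```

```text
9.3667 [ 0.5348 -0.2405  0.1703] [ 0.998 -0.069 -0.   ]
top 460 249
360 149
side 241 212
141 112
```

View pics/d1.png

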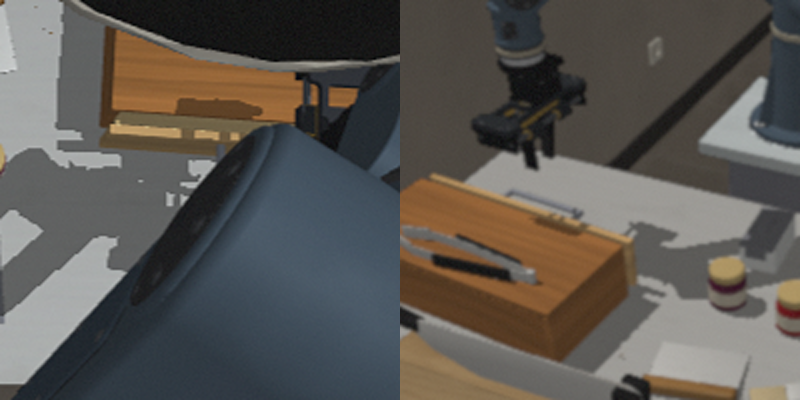

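The gripper hangs above the handle and the tub sits closed. Next I descend and pinch.

Call:
{"method": "drive_tool", "body": {"deltas": [[[0,-2,30,0,0,0],[0,0,25,0,0,0],[0,0,15,0,0,0],[0,0,10,0,0,0],[0,0,6,0,0,0],[0,0,0,0,0,0]]]}}

```text
time: 9.97
position: [0.531, -0.2387, 0.0842]
tool_rot: [0.731, 0.683, -0.0, -0.001]
ft_force: [-0.3, 0.9, 0.1]
grip_width: 0.0309
grip_force: 0.0
```

Call:
{"method": "drive_tool", "body": {"deltas": [[[0,0,0,0,0,0],[0,0,0,0,0,0],[0,0,0,0,0,0],[0,0,0,0,0,0],[0,0,0,0,0,0]]], "gripper": 0, "squeeze": 40}}

```text
time: 10.38
position: [0.5325, -0.2407, 0.086]
tool_rot: [0.731, 0.682, 0.0, 0.001]
ft_force: [0.7, 1.4, 2.9]
grip_width: 0.009
grip_force: 40.0
```

Call:
{"method": "drive_tool", "body": {"deltas": [[[0,-8,0,0,0,0],[0,-16,0,0,0,0],[0,-18,0,0,0,0],[0,-18,0,0,0,0],[0,-18,0,0,0,0],[0,-18,0,0,0,0],[0,-18,0,0,0,0],[0,-14,0,0,0,0]]]}}

```text
time: 11.05
position: [0.4029, -0.2307, 0.0859]
tool_rot: [0.731, 0.682, 0.0, -0.0]
ft_force: [4.0, 4.1, 4.7]
grip_width: 0.0089
grip_force: 40.0
```

Call:
{"method": "drive_tool", "body": {"deltas": [[[0,-4,0,0,0,0],[0,-3,0,0,0,0],[0,-3,0,0,0,0],[0,0,0,0,0,0],[0,0,0,0,0,0]]]}}

```text
time: 11.47
position: [0.3929, -0.2299, 0.0859]
tool_rot: [0.731, 0.682, 0.0, -0.001]
ft_force: [-1.7, 2.1, 9.4]
grip_width: 0.0087
grip_force: 40.0
```

Call:
{"method": "drive_tool", "body": {"deltas": [[[0,-2,0,0,0,0],[0,-2,0,0,0,0],[0,-2,0,0,0,0],[0,0,0,0,0,0],[0,0,0,0,0,0]]]}}

```text
time: 11.88
position: [0.3888, -0.2296, 0.0859]
tool_rot: [0.732, 0.682, 0.001, 0.001]
ft_force: [5.9, 5.7, 6.2]
grip_width: 0.0087
grip_force: 40.0
```

The drawer is at its stop. Now I release, turn and go to the tub.

Call:
{"method": "drive_tool", "body": {"deltas": [[[0,2,0,0,0,0],[0,0,0,0,0,0],[0,0,-10,0,0,0],[0,0,-30,0,0,0],[0,0,-35,0,0,0],[0,0,-15,0,0,0.12],[0,0,0,0,0,0.12],[0,0,0,0,0,0.12]]], "gripper": 40}}

```text
time: 12.55
position: [0.3903, -0.2313, 0.1765]
tool_rot: [0.843, 0.538, 0.0, 0.002]
ft_force: [-0.0, -0.3, -0.4]
grip_width: 0.0343
grip_force: 0.0
```

Call:
{"method": "drive_tool", "body": {"deltas": [[[0,0,0,0,0,0.12],[0,0,0,0,0,0.12],[0,0,0,0,0,0.12],[0,0,0,0,0,0.12],[0,0,0,0,0,0.12],[0,0,0,0,0,0.12],[0,0,0,0,0,0.12],[0,0,0,0,0,0.12]]], "gripper": 100}}

```text
time: 13.22
position: [0.3895, -0.2306, 0.1749]
tool_rot: [0.996, 0.088, -0.0, -0.0]
ft_force: [-0.3, 0.5, -0.5]
grip_width: 0.0802
grip_force: 0.0
```

Call:
{"method": "drive_tool", "body": {"deltas": [[[6.5,-37.2,0,0,0,0.12],[6.5,-37.2,0,0,0,0],[6.5,-37.2,0,0,0,0],[6.5,-37.2,0,0,0,0],[6.5,-37.2,0,0,0,0],[6.5,-37.2,0,0,0,0],[6.5,-37.2,0,0,0,0],[0,0,0,0,0,0]]]}}

```text
time: 13.88
position: [0.4136, 0.0376, 0.175]
tool_rot: [0.999, 0.035, -0.0, -0.001]
ft_force: [0.0, -0.9, 0.1]
grip_width: 0.0869
grip_force: 0.0
```

```bash
python3 - <<'E'
from h import *
from rig import eyes,sensors
o=sensors.get_obs();p=pose(o);print(*p)
Rm=R.from_quat(o['tool_rot']).as_matrix()
print((Rm.T@(np.array([.428,.1083,o['position'][2]])-o['position'])*1000).round(1), 'angle',np.arctan2(Rm[1,1],Rm[0,1]))
c=eyes.camera('top');im=c['img'];print(proj(c,[.52,-.242,.014]))
cv2.imwrite('pics/d2.png',cv2.resize(im[190:350,260:620,::-1],None,fx=2.2,fy=2.2,interpolation=cv2.INTER_CUBIC))
s=eyes.camera('side');print([ray(s,u,v,-.85) for u,v in((275,165),(320,127))])
E
```

```text
13.8833 [0.4136 0.0376 0.175 ] [ 0.07  -0.998 -0.002]
[ 19.3 -69.5   0.1] angle -1.5010456537296104
[492.21360594 249.39155977]
[array([-1.32816299, -1.06946532, -0.85      ]), array([-2.12162444, -1.03170986, -0.85      ])]
```

View pics/d2.png

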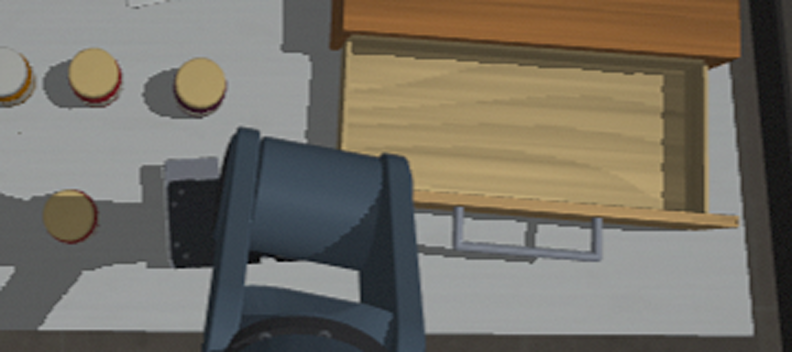

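The drawer is fully out; its inside back edge runs from (347,37) to (707,62) and the handle is at about (529,253). The lidded tub is under the arm.

Call:
{"method": "drive_tool", "body": {"deltas": [[[5,-20,0,0,0,0.013],[5,-20,0,0,0,0],[5,-20,10,0,0,0],[4.3,-9.5,20,0,0,0],[0,0,25,0,0,0],[0,0,20,0,0,0],[0,0,0,0,0,0],[0,0,0,0,0,0]]]}}

```text
time: 14.65
position: [0.43, 0.1012, 0.0994]
tool_rot: [1.0, 0.023, -0.001, 0.0]
ft_force: [0.9, -0.4, 0.4]
grip_width: 0.0871
grip_force: 0.0
```

```bash
cat >> h.py <<'E'
def go(o,x,y,ang=None):
    M=R.from_quat(o['tool_rot']).as_matrix(); d=np.array([x,y,o['position'][2]])-o['position']
    a=np.arctan2(M[1,1],M[0,1]); print('t',o['time'],'pos',np.round(o['position'],4),'tool d',(M.T@d*1000).round(1),'ang',round(a,3),'turn',None if ang is None else round(a-ang,3))
def jars(c,z=.066):
    h=cv2.cvtColor(c['img'],cv2.COLOR_RGB2HSV); m=cv2.inRange(h,(19,80,125),(25,130,175))
    m=cv2.morphologyEx(m,cv2.MORPH_OPEN,np.ones((3,3)))
    for k in blobs(m,200,700):
        (u,v),r=cv2.minEnclosingCircle(k)
        M=cv2.moments(k); u,v=M['m10']/M['m00'],M['m01']/M['m00']
        if cv2.contourArea(k)>.75*np.pi*r*r: print('jar',round(u,1),round(v,1),round(r,1),ray(c,u,v,z).round(4))
E
python3 - <<'E'
from h import *
from rig import eyes,sensors
go(sensors.get_obs(),.428,.1083,-1.514); c=eyes.camera('top'); jars(c)
A=lambda u,v,z:ray(c,260+(u+.5)/2.2-.5,190+(v+.5)/2.2-.5,z)
print('handle',(A(458,248,.076)+A(600,258,.076))/2,'back',A(347,37,.056),A(707,62,.056),'fr',A(706,213,.056),'unit edge',A(344,30,.098),A(740,56,.098))
E
```

```text
t 14.65 pos [0.43   0.1012 0.0994] tool d [-1.7 -7.2  0. ] ang -1.524 turn -0.01
jar 132.4 298.4 13.8 [0.3971 0.612  0.066 ]
jar 350.7 227.1 11.0 [0.5659 0.101  0.066 ]
jar 302.0 222.6 11.0 [0.577 0.216 0.066]
handle [ 0.38666165 -0.23246279  0.076     ] back [ 0.61724599 -0.0582163   0.056     ] [ 0.58866996 -0.43716505  0.056     ] fr [ 0.42892006 -0.42274597  0.056     ] unit edge [ 0.61506142 -0.04830854  0.098     ] [ 0.5862914  -0.44873454  0.098     ]
```

Call:
{"method": "drive_tool", "body": {"deltas": [[[-1.7,-7.2,0,0,0,-0.01],[0,0,20,0,0,0],[0,0,20,0,0,0],[0,0,14,0,0,0],[0,0,5,0,0,0],[0,0,0,0,0,0]]]}}

```text
time: 15.2
position: [0.4284, 0.1099, 0.0411]
tool_rot: [1.0, 0.03, -0.0, -0.0]
ft_force: [0.7, 0.3, 0.9]
grip_width: 0.0869
grip_force: 0.0
```

Call:
{"method": "drive_tool", "body": {"deltas": [[[0,0,0,0,0,0],[0,0,0,0,0,0],[0,0,0,0,0,0],[0,0,0,0,0,0],[0,0,0,0,0,0],[0,0,0,0,0,0]]], "gripper": 0, "squeeze": 25}}

```text
time: 15.7
position: [0.4286, 0.1098, 0.0415]
tool_rot: [1.0, 0.03, 0.0, 0.0]
ft_force: [-0.4, -0.2, 4.8]
grip_width: 0.0598
grip_force: 25.0
```

Call:
{"method": "drive_tool", "body": {"deltas": [[[0,0,-8,0,0,0],[0,0,-20,0,0,0],[0,0,-28,0,0,0],[0,0,-30,0,0,0],[0,0,-24,0,0,0],[0,0,0,0,0,0.066],[0,0,0,0,0,0.067],[10,20,0,0,0,0]]]}}

```text
time: 16.37
position: [0.4341, 0.0912, 0.1518]
tool_rot: [0.999, -0.036, -0.001, -0.001]
ft_force: [-0.7, 0.7, -1.6]
grip_width: 0.0601
grip_force: 25.0
```

Call:
{"method": "drive_tool", "body": {"deltas": [[[18,33,0,0,0,0],[18,34,0,0,0,0],[18,34,0,0,0,0],[18,34,0,0,0,0],[18,34,0,0,0,0],[17,30,0,0,0,0],[0,0,0,0,0,0],[0,0,0,0,0,0]]]}}

```text
time: 17.03
position: [0.5292, -0.1191, 0.151]
tool_rot: [0.999, -0.039, 0.0, -0.0]
ft_force: [-0.3, 1.3, -2.7]
grip_width: 0.0598
grip_force: 25.0
```

```bash
python3 - <<'E'
from h import *
from rig import eyes,sensors
go(sensors.get_obs(),.5298,-.1173,-1.644); jars(eyes.camera('top'))
E
```

```text
t 17.0333 pos [ 0.5292 -0.1191  0.151 ] tool d [ 0.5 -1.8  0. ] ang -1.648 turn -0.004
```

Call:
{"method": "drive_tool", "body": {"deltas": [[[0,-1.5,20,0,0,0],[0,0,25,0,0,0],[0,0,22,0,0,0],[0,0,14,0,0,0],[0,0,7,0,0,0],[0,0,4,0,0,0],[0,0,3,0,0,0],[0,0,0,0,0,0]]]}}

```text
time: 17.75
position: [0.5289, -0.1152, 0.0563]
tool_rot: [0.999, -0.037, -0.0, -0.0]
ft_force: [-0.1, 0.3, -2.7]
grip_width: 0.0601
grip_force: 25.0
```

Call:
{"method": "drive_tool", "body": {"deltas": [[[0,2,1.5,0,0,0],[0,0,0,0,0,0],[0,0,0,0,0,0]]]}}

```text
time: 18.0
position: [0.5294, -0.1178, 0.0556]
tool_rot: [0.999, -0.037, 0.001, 0.0]
ft_force: [0.1, 1.5, 2.1]
grip_width: 0.0597
grip_force: 25.0
```

Call:
{"method": "drive_tool", "body": {"deltas": [[[0,0,0,0,0,0],[0,0,0,0,0,0],[0,0,-10,0,0,0],[0,0,-25,0,0,0],[0,0,-35,0,0,0],[0,0,-30,0,0,0],[0,0,0,0,0,-0.121],[0,0,0,0,0,-0.121]]], "gripper": 83}}

```text
time: 18.67
position: [0.5305, -0.1186, 0.1579]
tool_rot: [0.996, 0.087, 0.003, 0.002]
ft_force: [0.2, 0.3, 0.3]
grip_width: 0.0721
grip_force: 0.0
```

Call:
{"method": "drive_tool", "body": {"deltas": [[[0,0,0,0,0,-0.121],[0,0,0,0,0,-0.121],[0,0,0,0,0,-0.121],[0,0,0,0,0,-0.121],[0,0,0,0,0,-0.121],[0,0,0,0,0,-0.121],[0,0,0,0,0,-0.121],[0,0,0,0,0,-0.121]]], "gripper": 100}}

```text
time: 19.33
position: [0.5288, -0.1179, 0.1554]
tool_rot: [0.841, 0.54, 0.0, 0.0]
ft_force: [-0.0, -0.2, -0.3]
grip_width: 0.0871
grip_force: 0.0
```

Call:
{"method": "drive_tool", "body": {"deltas": [[[0,0,0,0,0,-0.121],[0,0,0,0,0,-0.121],[0,0,0,0,0,-0.121],[30,0,0,0,0,0],[35,4,0,0,0,0],[38,5,0,0,0,0],[38,5,0,0,0,0],[38,5,0,0,0,0]]]}}

```text
time: 20.0
position: [0.5608, 0.0607, 0.1554]
tool_rot: [0.732, 0.681, 0.0, 0.0]
ft_force: [0.3, -0.7, -0.2]
grip_width: 0.087
grip_force: 0.0
```

Call:
{"method": "drive_tool", "body": {"deltas": [[[38,2.5,0,0,0,0],[0,0,0,0,0,0],[0,0,0,0,0,0]]]}}

```text
time: 20.25
position: [0.5658, 0.0992, 0.1552]
tool_rot: [0.73, 0.683, 0.0, 0.0]
ft_force: [-0.0, 0.0, 0.3]
grip_width: 0.0871
grip_force: 0.0
```

```bash
python3 - <<'E'
from h import *
from rig import eyes,sensors
go(sensors.get_obs(),.567,.1015,-.073); c=eyes.camera('top');jars(c)
s=eyes.camera('side');
a=cv2.resize(c['img'][180:320,240:640,::-1],(800,280));b=cv2.resize(s['img'][150:300,90:490,::-1],(800,300))
cv2.imwrite('pics/e1.png',np.vstack([a,b]))
E
```

```text
t 20.25 pos [0.5658 0.0992 0.1552] tool d [2.4 1.1 0. ] ang -0.067 turn 0.006
```

View pics/e1.png

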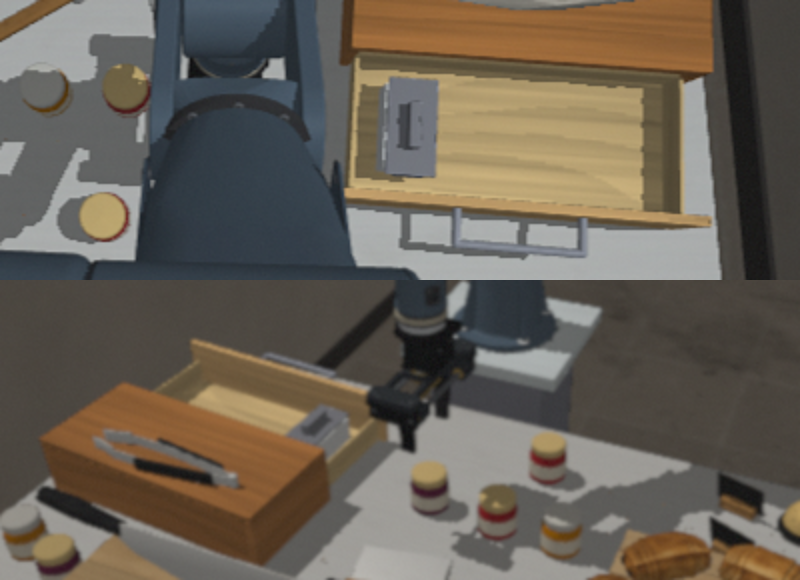

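The top view shows the lidded tub at the drawer's left end at (413,125). All four jars still stand, with jar C below the gripper.

Call:
{"method": "drive_tool", "body": {"deltas": [[[2.4,1.1,20,0,0,0],[0,0,30,0,0,0],[0,0,30,0,0,0],[0,0,20,0,0,0],[0,0,8,0,0,0],[0,0,0,0,0,0]]]}}

```text
time: 20.85
position: [0.5657, 0.0978, 0.0448]
tool_rot: [0.733, 0.68, -0.002, -0.001]
ft_force: [0.1, -0.2, 0.3]
grip_width: 0.0873
grip_force: 0.0
```

Call:
{"method": "drive_tool", "body": {"deltas": [[[0,0,0,0,0,0],[0,0,0,0,0,0],[0,0,0,0,0,0],[0,0,0,0,0,0],[0,0,0,0,0,0],[0,0,0,0,0,0]]], "gripper": 0, "squeeze": 25}}

```text
time: 21.35
position: [0.5673, 0.0996, 0.0475]
tool_rot: [0.732, 0.681, 0.0, 0.0]
ft_force: [-0.7, 0.6, 4.7]
grip_width: 0.0576
grip_force: 25.0
```

Call:
{"method": "drive_tool", "body": {"deltas": [[[0,0,-8,0,0,0],[0,0,-20,0,0,0],[0,0,-28,0,0,0],[0,0,-30,0,0,0],[0,0,-24,0,0,0],[0,0,0,0,0,0],[0,0,0,0,0,0]]]}}

```text
time: 21.93
position: [0.5677, 0.0997, 0.1581]
tool_rot: [0.732, 0.681, 0.001, 0.001]
ft_force: [-0.6, 0.4, -2.1]
grip_width: 0.0576
grip_force: 25.0
```

```bash
python3 - <<'E'
from h import *
from rig import eyes,sensors
F=np.array([.5205,-.242]);uy=np.array([.073,.9973])
for y in(.055,-.013,-.081,-.149): print((F+y*uy).round(4))
go(sensors.get_obs(),*(F-.149*uy),-.073); c=eyes.camera('top');jars(c)
# tub in drawer: lid plate corners in e1 (2x, origin 240,180), z=.063
P=[ray(c,240+u/2,180+v/2,.063) for u,v in((390,78),(437,79),(436,177),(381,173))]
m=np.mean(P,0)[:2]-F; print('tub drawer', m@[.9973,-.073], m@uy)
E
```

```text
[ 0.5245 -0.1871]
[ 0.5196 -0.255 ]
[ 0.5146 -0.3228]
[ 0.5096 -0.3906]
t 21.9333 pos [0.5677 0.0997 0.1581] tool d [-4.931e+02 -2.300e+01 -1.000e-01] ang -0.071 turn 0.002
tub drawer -0.0014357442470268615 0.12273579456596165
```

Call:
{"method": "drive_tool", "body": {"deltas": [[[-20,-2,0,0,0,0],[-36,-2,0,0,0,0],[-40,-2,0,0,0,0],[-40,-2,0,0,0,0],[-40,-2,0,0,0,0],[-40,-2,0,0,0,0],[-40,-2,0,0,0,0],[-40,-2,0,0,0,0]]]}}

```text
time: 22.65
position: [0.5279, -0.1956, 0.1543]
tool_rot: [0.732, 0.681, -0.001, -0.002]
ft_force: [1.2, 0.4, -2.7]
grip_width: 0.0574
grip_force: 25.0
```

Call:
{"method": "drive_tool", "body": {"deltas": [[[-40,-2,0,0,0,0],[-40,-2,0,0,0,0],[-40,-2,0,0,0,0],[-38,-1,0,0,0,0],[-28,0,0,0,0,0],[-11,0,0,0,0,0],[0,0,0,0,0,0],[0,0,0,0,0,0]]]}}

```text
time: 23.32
position: [0.5077, -0.3891, 0.1545]
tool_rot: [0.732, 0.681, 0.0, -0.003]
ft_force: [-0.2, 0.1, -2.0]
grip_width: 0.0577
grip_force: 25.0
```

```bash
python3 - <<'E'
from h import *
from rig import eyes,sensors
go(sensors.get_obs(),.5096,-.3906,-.073); c=eyes.camera('top');jars(c)
h=cv2.cvtColor(c['img'],cv2.COLOR_RGB2HSV);print(h[218:228:3,255:270:4].tolist())
E
```

```text
t 23.3167 pos [ 0.5077 -0.3891  0.1545] tool d [-1.3  2.  -0. ] ang -0.073 turn 0.0
jar 302.0 222.5 11.0 [0.5772 0.2161 0.066 ]
[[[36, 8, 160], [42, 8, 161], [38, 6, 162], [40, 9, 162]], [[38, 6, 160], [40, 5, 160], [38, 6, 163], [40, 5, 161]], [[30, 6, 162], [45, 6, 162], [40, 9, 163], [42, 8, 164]], [[38, 6, 162], [45, 6, 163], [36, 8, 164], [40, 5, 163]]]
```

Call:
{"method": "drive_tool", "body": {"deltas": [[[0,1.5,20,0,0,0],[0,0,25,0,0,0],[0,0,22,0,0,0],[0,0,13,0,0,0],[0,0,7,0,0,0],[0,0,4,0,0,0],[0,0,2,0,0,0],[0,0,0,0,0,0]]]}}

```text
time: 24.03
position: [0.5108, -0.3906, 0.0641]
tool_rot: [0.732, 0.681, 0.0, 0.0]
ft_force: [0.1, 0.5, -2.4]
grip_width: 0.0572
grip_force: 25.0
```

Call:
{"method": "drive_tool", "body": {"deltas": [[[0,0,1,0,0,0],[0,0,0,0,0,0],[0,0,0,0,0,0]]]}}

```text
time: 24.28
position: [0.5106, -0.3911, 0.0634]
tool_rot: [0.732, 0.681, 0.0, 0.001]
ft_force: [-0.3, 0.4, -2.1]
grip_width: 0.0578
grip_force: 25.0
```

Call:
{"method": "drive_tool", "body": {"deltas": [[[0,0,1,0,0,0],[0,0,1,0,0,0],[0,0,0,0,0,0]]]}}

```text
time: 24.53
position: [0.5106, -0.391, 0.0615]
tool_rot: [0.732, 0.681, -0.0, 0.001]
ft_force: [-0.7, 0.4, 2.8]
grip_width: 0.0574
grip_force: 25.0
```

Call:
{"method": "drive_tool", "body": {"deltas": [[[0,0,0,0,0,0],[0,0,0,0,0,0],[0,0,0,0,0,0],[0,0,-10,0,0,0],[0,0,-25,0,0,0],[0,0,-35,0,0,0],[0,0,-25,0,0,0],[0,0,0,0,0,0]]], "gripper": 87}}

```text
time: 25.2
position: [0.5131, -0.3935, 0.1622]
tool_rot: [0.732, 0.681, 0.0, 0.006]
ft_force: [-0.4, -0.7, 0.7]
grip_width: 0.0762
grip_force: 0.0
```

Call:
{"method": "drive_tool", "body": {"deltas": [[[25,1,0,0,0,0],[40,1.5,0,0,0,0],[40,1.5,0,0,0,0],[40,1.5,0,0,0,0],[40,1.5,0,0,0,0],[40,1.5,0,0,0,0],[40,1.5,0,0,0,0],[40,1.5,0,0,0,0]]], "gripper": 100}}

```text
time: 25.87
position: [0.5434, -0.0854, 0.1557]
tool_rot: [0.732, 0.681, 0.0, -0.0]
ft_force: [1.1, -0.6, 0.3]
grip_width: 0.087
grip_force: 0.0
```

Call:
{"method": "drive_tool", "body": {"deltas": [[[40,1.5,0,0,0,0],[40,1.5,0,0,0,0],[40,1.5,0,0,0,0],[40,1.5,0,0,0,0],[40,1.5,0,0,0,0],[40,1.5,0,0,0,0],[35,1.5,0,0,0,0],[20,1,0,0,0,0]]]}}

```text
time: 26.53
position: [0.576, 0.2102, 0.1557]
tool_rot: [0.731, 0.682, 0.001, -0.0]
ft_force: [1.1, -0.9, 1.0]
grip_width: 0.0867
grip_force: 0.0
```

Call:
{"method": "drive_tool", "body": {"deltas": [[[0,0,0,0,0,0],[0,0,0,0,0,0]]]}}

```text
time: 26.7
position: [0.5757, 0.2073, 0.1554]
tool_rot: [0.731, 0.682, -0.0, 0.0]
ft_force: [0.4, -0.3, 0.1]
grip_width: 0.0869
grip_force: 0.0
```

```bash
python3 - <<'E'
from h import *
from rig import eyes,sensors
go(sensors.get_obs(),.578,.2165,-.073); c=eyes.camera('top');jars(c);jars(c,.08)
# side view: expected top of jar B and local mask
s=eyes.camera('side');print('exp side',proj(s,[.577,.216,.066])+[1,1.4])
h=cv2.cvtColor(s['img'],cv2.COLOR_RGB2HSV);m=cv2.inRange(h,(17,60,110),(27,140,210))
for k in blobs(cv2.morphologyEx(m,cv2.MORPH_OPEN,np.ones((3,3))),80,500):
    x,y,w,hh=cv2.boundingRect(k)
    if y<300 and x<420: print('side',x+w/2,y+hh/2,w,hh)
E
```

```text
t 26.7 pos [0.5757 0.2073 0.1554] tool d [ 9.4  1.6 -0. ] ang -0.069 turn 0.004
exp side [338.98566485 257.48888515]
side 437.0 298.0 36 20
side 116.5 284.0 21 14
side 339.0 258.5 18 13
side 364.5 231.5 17 11
side 266.5 210.5 33 21
side 181.0 198.5 16 11
side 216.5 191.5 41 15
```

Call:
{"method": "drive_tool", "body": {"deltas": [[[9.4,1.6,10,0,0,0.004],[0,0,25,0,0,0],[0,0,35,0,0,0],[0,0,28,0,0,0],[0,0,9,0,0,0],[0,0,0,0,0,0],[0,0,0,0,0,0]]]}}

```text
time: 27.38
position: [0.5788, 0.2149, 0.0484]
tool_rot: [0.734, 0.679, -0.0, -0.0]
ft_force: [0.3, -0.1, -0.0]
grip_width: 0.087
grip_force: 0.0
```

Call:
{"method": "drive_tool", "body": {"deltas": [[[0,0,0,0,0,0],[0,0,0,0,0,0],[0,0,0,0,0,0],[0,0,0,0,0,0],[0,0,0,0,0,0],[0,0,0,0,0,0]]], "gripper": 0}}

```text
time: 27.88
position: [0.5784, 0.2156, 0.0493]
tool_rot: [0.733, 0.68, 0.0, 0.0]
ft_force: [-1.2, -0.3, 3.7]
grip_width: 0.0564
grip_force: 25.0
```

Call:
{"method": "drive_tool", "body": {"deltas": [[[0,0,-8,0,0,0],[0,0,-20,0,0,0],[0,0,-28,0,0,0],[0,0,-30,0,0,0],[0,0,-24,0,0,0],[0,0,0,0,0,0],[0,0,0,0,0,0]]]}}

```text
time: 28.47
position: [0.5792, 0.2156, 0.16]
tool_rot: [0.733, 0.68, 0.001, 0.001]
ft_force: [-0.9, 0.0, -2.4]
grip_width: 0.0565
grip_force: 24.9
```

```bash
python3 - <<'E'
from h import *
from rig import eyes,sensors
go(sensors.get_obs(),.5146,-.3228,-.073); c=eyes.camera('top');jars(c)
E
```

```text
t 28.4667 pos [0.5792 0.2156 0.16  ] tool d [-5.417e+02 -2.370e+01 -5.000e-01] ang -0.076 turn -0.003
```

Call:
{"method": "drive_tool", "body": {"deltas": [[[-20,-2,0,0,0,0],[-36,-2,0,0,0,0],[-40,-2,0,0,0,0],[-40,-2,0,0,0,0],[-40,-2,0,0,0,0],[-40,-2,0,0,0,0],[-40,-2,0,0,0,0],[-40,-2,0,0,0,0]]]}}

```text
time: 29.18
position: [0.538, -0.0797, 0.1563]
tool_rot: [0.733, 0.68, -0.001, -0.002]
ft_force: [0.3, 0.7, -1.6]
grip_width: 0.0566
grip_force: 25.0
```

Call:
{"method": "drive_tool", "body": {"deltas": [[[-40,-2,0,0,0,0],[-40,-2,0,0,0,0],[-40,-2,0,0,0,0],[-40,-1,0,0,0,0],[-40,0,0,0,0,0],[-30,0,0,0,0,0],[-15,0,0,0,0,0],[0,0,0,0,0,0]]]}}

```text
time: 29.85
position: [0.5136, -0.3256, 0.1565]
tool_rot: [0.735, 0.678, -0.0, -0.001]
ft_force: [-0.4, -0.5, -1.8]
grip_width: 0.0563
grip_force: 24.9
```

Call:
{"method": "drive_tool", "body": {"deltas": [[[0,0,0,0,0,0],[0,0,0,0,0,0]]]}}

```text
time: 30.02
position: [0.5137, -0.3199, 0.1571]
tool_rot: [0.733, 0.68, 0.0, -0.002]
ft_force: [-0.5, 0.2, -3.1]
grip_width: 0.0562
grip_force: 24.9
```

```bash
python3 - <<'E'
from h import *
from rig import eyes,sensors
go(sensors.get_obs(),.5146,-.3228,-.073); c=eyes.camera('top');jars(c);jars(c,.08)
E
```

```text
t 30.0167 pos [ 0.5137 -0.3199  0.1571] tool d [-2.8  1.1 -0. ] ang -0.075 turn -0.002
```

Call:
{"method": "drive_tool", "body": {"deltas": [[[-1.5,1,20,0,0,0],[0,0,25,0,0,0],[0,0,22,0,0,0],[0,0,13,0,0,0],[0,0,7,0,0,0],[0,0,4,0,0,0],[0,0,2,0,0,0],[0,0,0,0,0,0]]]}}

```text
time: 30.73
position: [0.516, -0.3235, 0.0659]
tool_rot: [0.733, 0.68, 0.0, 0.0]
ft_force: [-0.4, 0.0, -2.4]
grip_width: 0.0562
grip_force: 25.0
```

Call:
{"method": "drive_tool", "body": {"deltas": [[[0,0,0.5,0,0,0],[0,0,0.5,0,0,0],[0,0,0,0,0,0]]]}}

```text
time: 30.98
position: [0.5159, -0.3242, 0.0653]
tool_rot: [0.733, 0.68, 0.0, 0.001]
ft_force: [-0.5, -0.3, -2.3]
grip_width: 0.0562
grip_force: 24.9
```

Call:
{"method": "drive_tool", "body": {"deltas": [[[0,0,1,0,0,0],[0,0,1,0,0,0],[0,0,0.5,0,0,0],[0,0,0,0,0,0]]]}}

```text
time: 31.32
position: [0.5158, -0.3242, 0.0632]
tool_rot: [0.733, 0.68, 0.0, 0.0]
ft_force: [-0.5, 1.0, 4.1]
grip_width: 0.0568
grip_force: 25.0
```

Call:
{"method": "drive_tool", "body": {"deltas": [[[0,0,0,0,0,0],[0,0,0,0,0,0],[0,0,0,0,0,0],[0,0,-10,0,0,0],[0,0,-25,0,0,0],[0,0,-35,0,0,0],[0,0,-25,0,0,0],[0,0,0,0,0,0]]], "gripper": 87}}

```text
time: 31.98
position: [0.5185, -0.3264, 0.1632]
tool_rot: [0.733, 0.68, 0.001, 0.006]
ft_force: [1.3, -0.5, 0.9]
grip_width: 0.0755
grip_force: 0.0
```

Call:
{"method": "drive_tool", "body": {"deltas": [[[25,0,0,0,0,0],[38,-5,0,0,0,0],[39,-10,0,0,0,0],[39,-10,0,0,0,0],[39,-10,0,0,0,0],[39,-10,0,0,0,0],[39,-10,0,0,0,0],[39,-10,0,0,0,0]]], "gripper": 100}}

```text
time: 32.65
position: [0.4723, -0.0211, 0.157]
tool_rot: [0.734, 0.68, -0.0, -0.0]
ft_force: [0.6, 0.0, 0.0]
grip_width: 0.0871
grip_force: 0.0
```

Call:
{"method": "drive_tool", "body": {"deltas": [[[39,-10,0,0,0,0],[39,-10,0,0,0,0],[39,-10,0,0,0,0],[39,-10,0,0,0,0],[39,-10,0,0,0,0],[39,-10,0,0,0,0],[25,-7,0,0,0,0],[0,0,0,0,0,0]]]}}

```text
time: 33.32
position: [0.4245, 0.2446, 0.1571]
tool_rot: [0.731, 0.682, 0.001, -0.0]
ft_force: [0.3, 0.5, 0.8]
grip_width: 0.0873
grip_force: 0.0
```

Call:
{"method": "drive_tool", "body": {"deltas": [[[0,0,0,0,0,0],[0,0,0,0,0,0]]]}}

```text
time: 33.48
position: [0.4257, 0.2401, 0.1569]
tool_rot: [0.733, 0.68, -0.0, 0.0]
ft_force: [0.1, 0.3, -1.0]
grip_width: 0.0866
grip_force: 0.0
```

```bash
cat >> h.py <<'E'
def sidejars(s):
    h=cv2.cvtColor(s['img'],cv2.COLOR_RGB2HSV);m=cv2.inRange(h,(17,60,110),(27,140,210))
    for k in blobs(cv2.morphologyEx(m,cv2.MORPH_OPEN,np.ones((3,3))),80,500):
        x,y,w,hh=cv2.boundingRect(k)
        if y<275 and x<420: print('side',x+w/2,y+hh/2,w,hh,ray(s,x+w/2-1,y+hh/2-1.5,.066).round(4))
E
python3 - <<'E'
from h import *
from rig import eyes,sensors
go(sensors.get_obs(),.425,.240,-.073); c=eyes.camera('top');jars(c,.08); s=eyes.camera('side'); sidejars(s); print(proj(s,[.578,.3155,.066])+[1,1])
E
```

```text
t 33.4833 pos [0.4257 0.2401 0.1569] tool d [-0.2 -0.7  0. ] ang -0.075 turn -0.002
jar 132.4 298.4 13.8 [0.3968 0.6055 0.08  ]
side 364.5 231.5 17 11 [0.426 0.241 0.066]
side 264.5 205.0 35 12 [ 0.4146 -0.1212  0.066 ]
side 181.0 198.5 16 11 [ 0.4916 -0.4081  0.066 ]
side 202.5 187.0 33 14 [ 0.3974 -0.3847  0.066 ]
[371.37027236 265.99965593]
```

Call:
{"method": "drive_tool", "body": {"deltas": [[[0,-0.5,10,0,0,0],[0,0,25,0,0,0],[0,0,35,0,0,0],[0,0,28,0,0,0],[0,0,10,0,0,0],[0,0,0,0,0,0],[0,0,0,0,0,0]]]}}

```text
time: 34.17
position: [0.4258, 0.2398, 0.0491]
tool_rot: [0.734, 0.679, -0.0, -0.0]
ft_force: [0.1, -0.3, 0.4]
grip_width: 0.087
grip_force: 0.0
```

Call:
{"method": "drive_tool", "body": {"deltas": [[[0,0,0,0,0,0],[0,0,0,0,0,0],[0,0,0,0,0,0],[0,0,0,0,0,0],[0,0,0,0,0,0],[0,0,0,0,0,0]]], "gripper": 0}}

```text
time: 34.67
position: [0.4254, 0.2407, 0.0497]
tool_rot: [0.733, 0.68, 0.0, 0.0]
ft_force: [-1.0, 0.6, 4.6]
grip_width: 0.0573
grip_force: 25.0
```

Call:
{"method": "drive_tool", "body": {"deltas": [[[0,0,-8,0,0,0],[0,0,-20,0,0,0],[0,0,-28,0,0,0],[0,0,-30,0,0,0],[0,0,-24,0,0,0],[0,0,0,0,0,0],[0,0,0,0,0,0]]]}}

```text
time: 35.25
position: [0.426, 0.2408, 0.1604]
tool_rot: [0.733, 0.68, 0.002, 0.001]
ft_force: [-0.5, -0.2, -2.0]
grip_width: 0.0567
grip_force: 25.0
```

Call:
{"method": "drive_tool", "body": {"deltas": [[[-20,5,0,0,0,0],[-36,10,0,0,0,0],[-38,10,0,0,0,0],[-38,10,0,0,0,0],[-38,10,0,0,0,0],[-38,10,0,0,0,0],[-38,10,0,0,0,0],[-38,10,0,0,0,0]]]}}

```text
time: 35.92
position: [0.4773, -0.0498, 0.1573]
tool_rot: [0.733, 0.68, -0.001, -0.002]
ft_force: [0.4, 0.4, -1.2]
grip_width: 0.0569
grip_force: 25.0
```

Call:
{"method": "drive_tool", "body": {"deltas": [[[-38,10,0,0,0,0],[-38,10,0,0,0,0],[-38,10,0,0,0,0],[-38,10,0,0,0,0],[-34,10,0,0,0,0],[-17,5,0,0,0,0],[0,0,0,0,0,0],[0,0,0,0,0,0]]]}}

```text
time: 36.58
position: [0.517, -0.2551, 0.1569]
tool_rot: [0.734, 0.679, -0.0, -0.002]
ft_force: [-0.9, 0.4, -1.9]
grip_width: 0.0572
grip_force: 25.0
```

```bash
python3 - <<'E'
from h import *
from rig import eyes,sensors
go(sensors.get_obs(),.5196,-.255,-.073); c=eyes.camera('top');jars(c)
E
```

```text
t 36.5833 pos [ 0.517  -0.2551  0.1569] tool d [ 0.3  2.6 -0. ] ang -0.078 turn -0.005
```

Place at z = 0.0497 + 0.014 = 0.0637.

Call:
{"method": "drive_tool", "body": {"deltas": [[[0.3,1.5,20,0,0,0],[0,0,25,0,0,0],[0,0,22,0,0,0],[0,0,13,0,0,0],[0,0,7,0,0,0],[0,0,3,0,0,0],[0,0,2,0,0,0],[0,0,0,0,0,0]]]}}

```text
time: 37.3
position: [0.52, -0.2542, 0.0673]
tool_rot: [0.733, 0.68, 0.0, 0.0]
ft_force: [0.6, -0.1, -1.7]
grip_width: 0.0574
grip_force: 25.0
```

Call:
{"method": "drive_tool", "body": {"deltas": [[[0,0,0.5,0,0,0],[0,0,0.5,0,0,0],[0,0,0,0,0,0]]]}}

```text
time: 37.55
position: [0.5201, -0.255, 0.0668]
tool_rot: [0.733, 0.68, 0.0, 0.001]
ft_force: [-0.6, -0.5, -1.5]
grip_width: 0.0573
grip_force: 25.0
```

Call:
{"method": "drive_tool", "body": {"deltas": [[[0,0,1,0,0,0],[0,0,1,0,0,0],[0,0,1,0,0,0],[0,0,0.5,0,0,0],[0,0,0,0,0,0]]]}}

```text
time: 37.97
position: [0.52, -0.2549, 0.0636]
tool_rot: [0.733, 0.68, 0.0, 0.0]
ft_force: [-1.0, -0.3, 5.7]
grip_width: 0.0575
grip_force: 25.0
```

Call:
{"method": "drive_tool", "body": {"deltas": [[[0,0,0,0,0,0],[0,0,0,0,0,0],[0,0,0,0,0,0],[0,0,-10,0,0,0],[0,0,-25,0,0,0],[0,0,-35,0,0,0],[0,0,-25,0,0,0],[0,0,0,0,0,0]]], "gripper": 87}}

```text
time: 38.63
position: [0.5228, -0.2568, 0.1634]
tool_rot: [0.733, 0.68, 0.001, 0.006]
ft_force: [1.2, 0.2, 0.1]
grip_width: 0.0755
grip_force: 0.0
```

Call:
{"method": "drive_tool", "body": {"deltas": [[[25,0,0,0,0,0],[40,1,0,0,0,0],[40,1,0,0,0,0],[40,1,0,0,0,0],[40,1,0,0,0,0],[40,1,0,0,0,0],[40,1,0,0,0,0],[40,1,0,0,0,0]]], "gripper": 100}}

```text
time: 39.3
position: [0.5494, 0.0508, 0.1574]
tool_rot: [0.733, 0.68, -0.0, -0.0]
ft_force: [-0.4, 0.2, 0.7]
grip_width: 0.0869
grip_force: 0.0
```

Call:
{"method": "drive_tool", "body": {"deltas": [[[40,1,0,0,0,0],[40,1,0,0,0,0],[40,2,0,0,0,0],[40,2,0,0,0,0],[40,2,0,0,0,0],[40,2,0,0,0,0],[27,1,0,0,0,0],[0,0,0,0,0,0]]]}}

```text
time: 39.97
position: [0.5809, 0.3202, 0.1574]
tool_rot: [0.732, 0.682, 0.002, -0.0]
ft_force: [-0.3, -0.1, -0.6]
grip_width: 0.0868
grip_force: 0.0
```

Call:
{"method": "drive_tool", "body": {"deltas": [[[0,0,0,0,0,0],[0,0,0,0,0,0]]]}}

```text
time: 40.13
position: [0.5802, 0.3137, 0.1569]
tool_rot: [0.733, 0.68, -0.001, -0.0]
ft_force: [0.1, -0.1, 0.3]
grip_width: 0.0871
grip_force: 0.0
```

```bash
python3 - <<'E'
from h import *
from rig import eyes,sensors
go(sensors.get_obs(),.579,.316,-.073); c=eyes.camera('top');jars(c,.08); s=eyes.camera('side'); sidejars(s)
u,v=proj(s,[.578,.3155,.066]).astype(int);u2,v2=proj(c,[.52,-.24,.05]).astype(int);print(u,v,u2,v2)
a=cv2.resize(s['img'][v-60:v+40,u-50:u+50,::-1],(400,400),interpolation=cv2.INTER_CUBIC)
b=cv2.resize(c['img'][v2-50:v2+50,u2-95:u2+95,::-1],(400,210),interpolation=cv2.INTER_CUBIC)
d=cv2.resize(s['img'][160:255,140:340,::-1],(400,190),interpolation=cv2.INTER_CUBIC)
cv2.imwrite('pics/f1.png',np.hstack([a,np.vstack([b,d])]))
E
```

```text
t 40.1333 pos [0.5802 0.3137 0.1569] tool d [ 2.2 -1.4 -0. ] ang -0.075 turn -0.002
side 181.0 198.5 16 11 [ 0.4916 -0.4081  0.066 ]
side 212.0 190.0 52 18 [ 0.4016 -0.3413  0.066 ]
370 264 496 247
```

View pics/f1.png

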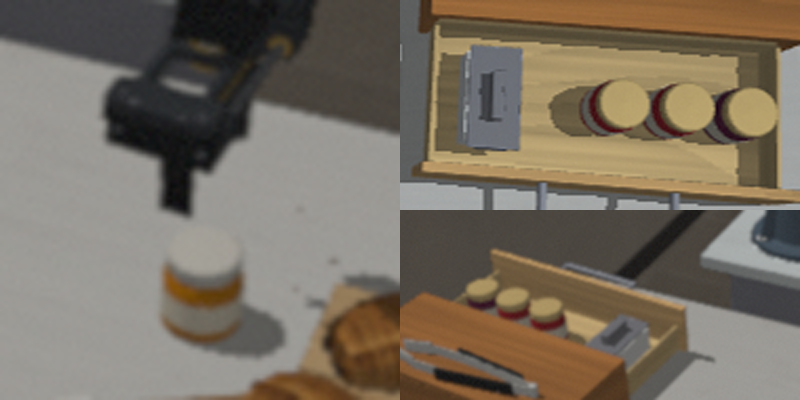

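Jar A stands below the gripper at (203,252). The drawer holds three upright jars and the lidded tub, with a gap left for jar A.

Call:
{"method": "drive_tool", "body": {"deltas": [[[2.2,-1.4,10,0,0,0],[0,0,25,0,0,0],[0,0,35,0,0,0],[0,0,28,0,0,0],[0,0,10,0,0,0],[0,0,0,0,0,0],[0,0,0,0,0,0]]]}}

```text
time: 40.82
position: [0.5799, 0.3161, 0.0494]
tool_rot: [0.734, 0.68, -0.0, -0.0]
ft_force: [0.1, 0.0, 0.6]
grip_width: 0.0869
grip_force: 0.0
```

Call:
{"method": "drive_tool", "body": {"deltas": [[[0,0,0,0,0,0],[0,0,0,0,0,0],[0,0,0,0,0,0],[0,0,0,0,0,0],[0,0,0,0,0,0],[0,0,0,0,0,0]]], "gripper": 0}}

```text
time: 41.32
position: [0.5799, 0.3168, 0.0501]
tool_rot: [0.733, 0.68, 0.0, 0.0]
ft_force: [-0.4, 0.1, 3.4]
grip_width: 0.0554
grip_force: 12.2
```

Call:
{"method": "drive_tool", "body": {"deltas": [[[0,0,-8,0,0,0],[0,0,-20,0,0,0],[0,0,-28,0,0,0],[0,0,-30,0,0,0],[0,0,-24,0,0,0],[0,0,0,0,0,0],[0,0,0,0,0,0]]]}}

```text
time: 41.9
position: [0.5805, 0.3169, 0.1615]
tool_rot: [0.733, 0.68, 0.002, 0.001]
ft_force: [-0.6, 0.1, -1.5]
grip_width: 0.0545
grip_force: 25.0
```

```bash
python3 - <<'E'
from h import *
from rig import eyes,sensors
go(sensors.get_obs(),.5245,-.1871,-.073); c=eyes.camera('top');jars(c,.08)
F=np.array([.52,-.242]);uy=np.array([.073,.9973])
b=lambda u,v,z:ray(c,401+u*.475,197+v*100/210,z)
for n,u,v in(('D',622,104),('B',687,107),('C',750,112)):
    p=b(u-400,v,.08); print(n,p.round(4),((p[:2]-F)@[.9973,-.073]).round(4),((p[:2]-F)@uy).round(4))
for u,v in((522,48),(521,151)): p=b(u-400,v,.063);print('tub right',p.round(4),((p[:2]-F)@uy).round(4))
E
```

```text
t 41.9 pos [0.5805 0.3169 0.1615] tool d [-506.8  -17.8   -0.8] ang -0.076 turn -0.003
D [ 0.5178 -0.2528  0.08  ] -0.0014 -0.0109
B [ 0.5145 -0.3216  0.08  ] 0.0003 -0.0798
C [ 0.5091 -0.3877  0.08  ] -0.0003 -0.1462
tub right [ 0.5833 -0.1528  0.063 ] 0.0936
tub right [ 0.468  -0.1469  0.063 ] 0.0911
```

```bash
python3 - <<'E'
from h import *
from rig import eyes,sensors
s=eyes.camera('side');e=proj(s,[.5805,.3169,.04+.1114])-proj(s,[.578,.3155,.04])+[370.75,277.3];print('exp',e)
h=cv2.cvtColor(s['img'],cv2.COLOR_RGB2HSV);m=cv2.inRange(h,(8,150,90),(20,255,255))
u,v=e.astype(int)
sub=m[v-25:v+25,u-25:u+25];ys,xs=np.nonzero(sub);print(len(xs),xs.min()+u-25,xs.max()+u-25,xs.mean()+u-25,ys.mean()+v-25)
c0=proj(s,[.5805,.3169,.1114]);print(proj(s,[.5805,.3269,.1114])-c0)
a=cv2.resize(s['img'][v-40:v+50,u-50:u+50,::-1],(660,594),interpolation=cv2.INTER_CUBIC);cv2.imwrite('pics/g1.png',a)
E
```

```text
exp [373.208977  247.1022799]
36 370 381 376.8333333333333 248.1388888888889
[3.43133056 0.88954253]
```

View pics/g1.png

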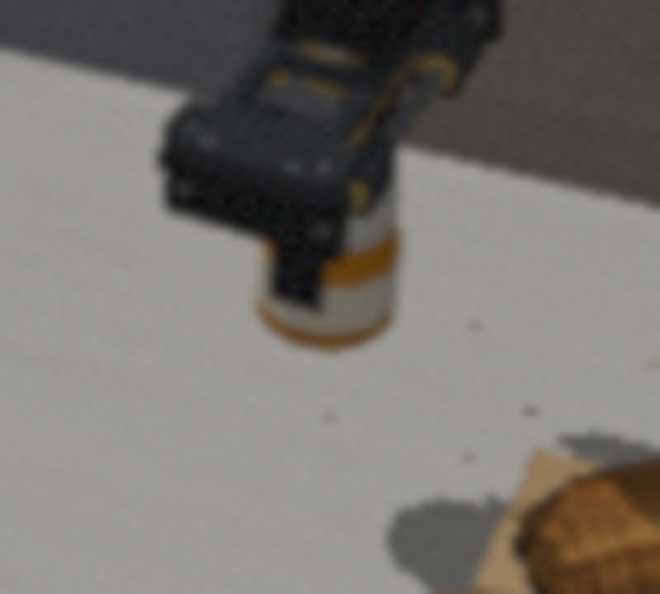

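The held jar spans columns 258–400, centred as expected and upright. Next I carry it to the gap.

Call:
{"method": "drive_tool", "body": {"deltas": [[[-20,-1,0,0,0,0],[-36,-1,0,0,0,0],[-40,-1,0,0,0,0],[-40,-1,0,0,0,0],[-40,-1,0,0,0,0],[-40,-2,0,0,0,0],[-40,-2,0,0,0,0],[-40,-2,0,0,0,0]]]}}

```text
time: 42.67
position: [0.5444, 0.0208, 0.1576]
tool_rot: [0.733, 0.68, -0.001, -0.002]
ft_force: [1.4, -0.6, -2.2]
grip_width: 0.0545
grip_force: 25.0
```

Call:
{"method": "drive_tool", "body": {"deltas": [[[-40,-2,0,0,0,0],[-40,-2,0,0,0,0],[-40,-1,0,0,0,0],[-40,-1,0,0,0,0],[-34,0,0,0,0,0],[-17,0,0,0,0,0],[0,0,0,0,0,0],[0,0,0,0,0,0]]]}}

```text
time: 43.33
position: [0.5232, -0.188, 0.1578]
tool_rot: [0.734, 0.679, -0.0, -0.002]
ft_force: [-0.2, 0.4, -2.2]
grip_width: 0.0546
grip_force: 25.0
```

Call:
{"method": "drive_tool", "body": {"deltas": [[[0,0,0,0,0,0],[0,0,0,0,0,0],[0,0,0,0,0,0]]]}}

```text
time: 43.58
position: [0.5242, -0.1859, 0.1591]
tool_rot: [0.733, 0.681, -0.0, -0.001]
ft_force: [-0.3, 0.3, -1.3]
grip_width: 0.0545
grip_force: 25.0
```

```bash
python3 - <<'E'
from h import *
from rig import eyes,sensors
go(sensors.get_obs(),.5245,-.1871,-.073)
E
```

```text
t 43.5833 pos [ 0.5242 -0.1859  0.1591] tool d [-1.1  0.4 -0. ] ang -0.074 turn -0.001
```

Place height: 0.0501 + 0.014 = 0.064.

Call:
{"method": "drive_tool", "body": {"deltas": [[[-1.5,0,20,0,0,0],[0,0,25,0,0,0],[0,0,22,0,0,0],[0,0,13,0,0,0],[0,0,7,0,0,0],[0,0,3,0,0,0],[0,0,2,0,0,0],[0,0,0,0,0,0]]]}}

```text
time: 44.25
position: [0.5248, -0.189, 0.0679]
tool_rot: [0.733, 0.68, 0.0, 0.0]
ft_force: [-0.9, 0.1, -1.8]
grip_width: 0.0547
grip_force: 25.0
```

Call:
{"method": "drive_tool", "body": {"deltas": [[[0,0,1,0,0,0],[0,0,1,0,0,0],[0,0,0,0,0,0],[0,0,0,0,0,0]]]}}

```text
time: 44.58
position: [0.5245, -0.1893, 0.066]
tool_rot: [0.733, 0.68, 0.0, 0.0]
ft_force: [-0.1, -0.4, -0.7]
grip_width: 0.0543
grip_force: 25.0
```

Call:
{"method": "drive_tool", "body": {"deltas": [[[1.5,0,1,0,0,0],[0,0,1,0,0,0],[0,0,0.5,0,0,0],[0,0,0,0,0,0]]]}}

```text
time: 44.92
position: [0.5247, -0.1876, 0.0641]
tool_rot: [0.733, 0.68, 0.0, 0.0]
ft_force: [-0.4, 0.5, 5.6]
grip_width: 0.0545
grip_force: 25.1
```

Call:
{"method": "drive_tool", "body": {"deltas": [[[0,0,0,0,0,0],[0,0,0,0,0,0],[0,0,0,0,0,0],[0,0,-10,0,0,0],[0,0,-25,0,0,0],[0,0,-35,0,0,0],[0,0,-25,0,0,0],[0,0,0,0,0,0]]], "gripper": 87}}

```text
time: 45.58
position: [0.5276, -0.1893, 0.1636]
tool_rot: [0.733, 0.68, 0.002, 0.005]
ft_force: [0.3, -0.4, 0.9]
grip_width: 0.076
grip_force: 0.0
```

```bash
python3 - <<'E'
from h import *
from rig import eyes,sensors
go(sensors.get_obs(),.3888,-.2296,-.073)
E
```

```text
t 45.5833 pos [ 0.5276 -0.1893  0.1636] tool d [ -50.6 -135.3   -1.1] ang -0.075 turn -0.002
```

Call:
{"method": "drive_tool", "body": {"deltas": [[[-12,-30,0,0,0,0],[-13,-35,0,0,0,0],[-13,-35,0,0,0,0],[-12,-25,0,0,0,0],[-0.6,-10,0,0,0,0],[0,0,0,0,0,0],[0,0,0,0,0,0],[0,0,0,0,0,0]]], "gripper": 36}}

```text
time: 46.25
position: [0.3875, -0.2283, 0.1582]
tool_rot: [0.733, 0.68, 0.0, 0.001]
ft_force: [0.7, -1.0, 0.9]
grip_width: 0.0341
grip_force: 0.0
```

```bash
python3 - <<'E'
from h import *
from rig import eyes,sensors
go(sensors.get_obs(),.3888,-.2296,-.073)
c=eyes.camera('top');s=eyes.camera('side');jars(c,.08)
a=cv2.resize(c['img'][190:300,380:620,::-1],(800,367),interpolation=cv2.INTER_CUBIC)
b=cv2.resize(s['img'][160:240,150:310,::-1],(460,230),interpolation=cv2.INTER_CUBIC);b=np.pad(b,((0,0),(0,340),(0,0)))
cv2.imwrite('pics/k1.png',np.vstack([a,b]))
E
```

```text
t 46.25 pos [ 0.3875 -0.2283  0.1582] tool d [-1.2  1.4  0. ] ang -0.075 turn -0.002
```

View pics/k1.png

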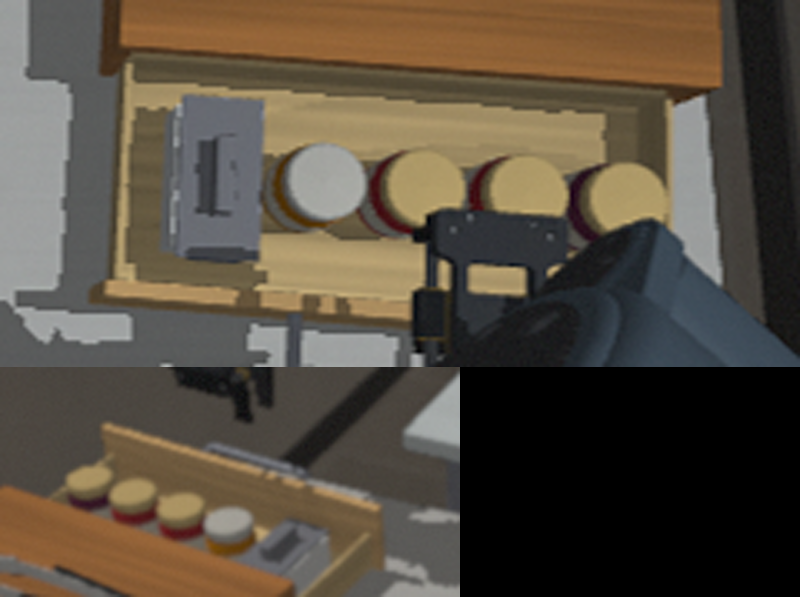

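All four jars and the lidded tub stand upright in the drawer. Next I pinch the handle and push it shut.

Call:
{"method": "drive_tool", "body": {"deltas": [[[-1,1,25,0,0,0],[0,0,22,0,0,0],[0,0,14,0,0,0],[0,0,8,0,0,0],[0,0,4,0,0,0],[0,0,0,0,0,0]]]}}

```text
time: 46.85
position: [0.3873, -0.2287, 0.0844]
tool_rot: [0.733, 0.68, -0.0, -0.0]
ft_force: [0.9, 0.0, -0.9]
grip_width: 0.0313
grip_force: 0.0
```

Call:
{"method": "drive_tool", "body": {"deltas": [[[0,0,0,0,0,0],[0,0,0,0,0,0],[0,0,0,0,0,0],[0,0,0,0,0,0],[0,0,0,0,0,0]]], "gripper": 0, "squeeze": 40}}

```text
time: 47.27
position: [0.3888, -0.2296, 0.0858]
tool_rot: [0.734, 0.679, 0.001, 0.002]
ft_force: [6.4, 3.0, -0.4]
grip_width: 0.0089
grip_force: 40.0
```

Call:
{"method": "drive_tool", "body": {"deltas": [[[0,2,0,0,0,0],[0,4,0,0,0,0],[0,6,0,0,0,0],[0,8,0,0,0,0],[0,9,0,0,0,0],[0,9,0,0,0,0],[0,9,0,0,0,0],[0,9,0,0,0,0]]]}}

```text
time: 47.93
position: [0.4432, -0.2338, 0.0857]
tool_rot: [0.733, 0.68, -0.0, 0.0]
ft_force: [-1.5, -1.8, 4.2]
grip_width: 0.0088
grip_force: 40.0
```

Call:
{"method": "drive_tool", "body": {"deltas": [[[0,9,0,0,0,0],[0,9,0,0,0,0],[0,9,0,0,0,0],[0,9,0,0,0,0],[0,9,0,0,0,0],[0,9,0,0,0,0],[0,9,0,0,0,0],[0,9,0,0,0,0]]]}}

```text
time: 48.6
position: [0.5151, -0.2394, 0.0857]
tool_rot: [0.733, 0.68, -0.0, 0.0]
ft_force: [-1.9, -1.9, 4.5]
grip_width: 0.0086
grip_force: 40.0
```

Call:
{"method": "drive_tool", "body": {"deltas": [[[0,8,0,0,0,0],[0,7,0,0,0,0],[0,6,0,0,0,0],[0,4,0,0,0,0],[0,3,0,0,0,0],[0,2,0,0,0,0],[0,1,0,0,0,0],[0,0,0,0,0,0]]]}}

```text
time: 49.27
position: [0.5464, -0.2418, 0.0858]
tool_rot: [0.733, 0.68, 0.0, 0.001]
ft_force: [-1.3, -2.0, 4.7]
grip_width: 0.0087
grip_force: 40.0
```

Call:
{"method": "drive_tool", "body": {"deltas": [[[0,1,0,0,0,0],[0,1,0,0,0,0],[0,1,0,0,0,0],[0,1,0,0,0,0],[0,0,0,0,0,0],[0,0,0,0,0,0]]]}}

```text
time: 49.77
position: [0.5485, -0.2419, 0.0857]
tool_rot: [0.733, 0.68, -0.001, -0.0]
ft_force: [-3.8, -2.4, 7.8]
grip_width: 0.0089
grip_force: 40.0
```

Call:
{"method": "drive_tool", "body": {"deltas": [[[0,1,0,0,0,0],[0,1,0,0,0,0],[0,0,0,0,0,0]]]}}

```text
time: 50.02
position: [0.5487, -0.2419, 0.0857]
tool_rot: [0.733, 0.68, -0.002, -0.002]
ft_force: [-8.2, -3.2, 10.4]
grip_width: 0.0089
grip_force: 40.0
```

Call:
{"method": "drive_tool", "body": {"deltas": [[[0,-2,0,0,0,0],[0,0,0,0,0,0],[0,0,0,0,0,0],[0,0,0,0,0,0],[0,0,-10,0,0,0],[0,0,-30,0,0,0],[0,0,-35,0,0,0],[0,0,-35,0,0,0]]], "gripper": 36}}

```text
time: 50.68
position: [0.5492, -0.2407, 0.1959]
tool_rot: [0.733, 0.68, -0.0, -0.001]
ft_force: [0.4, -0.4, 0.1]
grip_width: 0.0311
grip_force: 0.0
```

Call:
{"method": "drive_tool", "body": {"deltas": [[[30,-20,0,0,0,0],[38,-10,0,0,0,0],[38,-10,0,0,0,0],[38,-10,0,0,0,0],[38,-10,0,0,0,0],[38,-10,0,0,0,0],[38,-10,0,0,0,0],[0,0,0,0,0,0]]]}}

```text
time: 51.35
position: [0.4859, 0.0284, 0.1954]
tool_rot: [0.731, 0.682, -0.0, -0.002]
ft_force: [-0.2, -0.5, -0.3]
grip_width: 0.0312
grip_force: 0.0
```

Call:
{"method": "drive_tool", "body": {"deltas": [[[0,0,0,0,0,0],[0,0,0,0,0,0],[0,0,0,0,0,0],[0,0,0,0,0,0]]]}}

```text
time: 51.68
position: [0.4899, 0.0207, 0.1952]
tool_rot: [0.734, 0.679, 0.0, 0.0]
ft_force: [0.5, -0.5, -0.0]
grip_width: 0.0314
grip_force: 0.0
```

```bash
python3 - <<'E'
from h import *
from rig import eyes,sensors
o=sensors.get_obs();print(o['time'],o['position'])
c=eyes.camera('top');s=eyes.camera('side')
# handle: bluish grey pixels; expected bar centre when shut (cam)
print('exp shut',proj(c,[.5467,-.2441,.076]))
a=cv2.resize(c['img'][150:260,400:610,::-1],None,fx=3.8,fy=3.8,interpolation=cv2.INTER_CUBIC)[:300]
b=cv2.resize(s['img'][170:300,130:474,::-1],(798,300),interpolation=cv2.INTER_CUBIC)
cv2.imwrite('pics/m1.png',np.vstack([a[:, :798],b]))
E
```

```text
51.6833 [0.48993179 0.02065577 0.19519917]
exp shut [501.24074302 234.28662505]
```

View pics/m1.png

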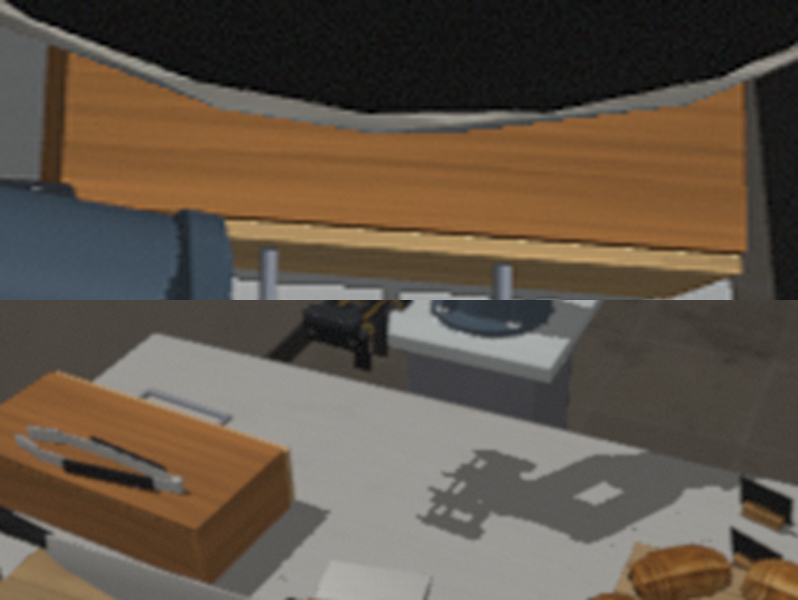

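The drawer front is flush with the unit, the counter is clear of jars, and the bystanders are where they started.

```bash
python3 -c "
from rig import ticket;print(ticket.hand_in())"
```

```text
the job is handed in; nothing more can be done
None
```

The job is handed in at about 52 s: the tub is lidded, it and all four jars stood upright in the drawer when I last saw inside, and the drawer is pushed fully shut; hand-in returned no verdict.

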